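# Seat two plug-in units and check them with a bridge gauge

## Task

Press both plug-in control units down in the black terminal carrier until each is fully home, its rim resting on the carrier. Then pick up the bridge gauge by its handle and set it gently down on the worktop astride the middle of the carrier, square to it, so that its sprung foot bar lies across both units; let go and leave it standing there, the other things on the bench undisturbed.

Things in the scene. Friction and masses are not known exactly. Their poses are not given: they have to be found in the camera images.
- carrier: Black rectangular terminal carrier fixed to the worktop, 84 mm (its x) by 154 mm (its y), rim 34 mm high; a small screwed ear at each y end makes it 190 mm long over all. Two metal-topped plug-in units sit in it side by side along y. Origin: centre of its underside, on the worktop; z up.
- unit_wide_top (a point): Centre of the top of the wider plug-in unit (top 78 x 76 mm, grey and aluminium, at y = +36 mm in the carrier's frame). 52 mm above the worktop when the unit is home, up to 66 mm when proud; all of the top can be pressed.
- unit_narrow_top (a point): Centre of the top of the narrower plug-in unit (top 78 x 62 mm, at y = -43 mm in the carrier's frame). 52 mm above the worktop when home, up to 66 mm when proud.
- unit_wide (a joint): How far the wider unit stands proud of home, m: 0 = fully home, up to 0.016. It slides straight down against a stiff friction of about 7 N, stays where it is left and meets a firm stop at 0.
- unit_narrow (a joint): The same for the narrower unit.
- gauge: Loose bridge gauge, 0.46 kg: two steel legs (12 mm in x, 80 mm in y, centred at x = +-68 mm, 120 mm clear between them over their shoes) under a plate 148 (x) x 92 mm (y), top 111 mm high, underside 97; black handle on top. In use the legs stand on the worktop either side of the carrier in x, gauge y along carrier y. Origin: level with the legs' feet, midway between them; z up.
- gauge_grip (a point): Middle of the part of the handle to grip, 138 mm above the legs' feet. The handle is 24 mm (gauge x) by 36 mm (gauge y) and reaches from 111 to 155 mm; grip from above, fingers closing along gauge x.
- gauge_foot (a joint): How far the foot bar is pushed up against its light spring (about 1 to 2 N), m: 0 = free, about 0.012 on units that are home, up to 0.032. The bar, 30 (gauge x) x 104 mm (gauge y), hangs midway between the legs, underside 40 mm above their feet when free; its two rods pass up through the plate at y = +-35 mm, 27 mm proud of it when free.
- red_adapter: Bystander: red box 80 x 85 x 44 mm. Origin: centre of its underside.
- tape_black: Bystander: roll of black tape, 66 mm across, 19 mm high. Origin: centre of its underside.
- strip_pliers: Bystander: pliers with blue grips, 54 x 155 x 16 mm. Origin: centre of its underside.
- fuse_box: Bystander: flat white box 62 x 100 x 24 mm, the one to the right behind the carrier. Origin: centre of its underside.
- notepad: Bystander: yellow-edged notepad 125 x 100 x 12 mm, the one left of the work. Origin: centre of its underside.

How it is judged:
By the outcome, as a careful person would: the job done as asked, in the order asked, and still so for the second after the job is handed in, with the robot touching nothing.
It also fails if it takes over 61 s, if anything falls off the work surface, if the arm or the gripper's body presses on something with over 40 N, if the wrist force passes 120 N, or if a joint passes its speed limit or range.

## Robot

A 7-joint arm with a two-finger parallel gripper is mounted at the origin on a cart in front of the work surface, level with it; the furniture and walls round the work are solid. World frame = base frame: x ahead of the robot, y to its left, z up, the work surface at z = 0. Lengths are in m, angles in rad, forces in N, time in s.
With the tool pointing down it reaches from about 0.425 to 0.825 m from the base axis. Payload 3.6 kg.
Tool frame: the origin (TCP) lies midway between the tips of the shut fingers; the grasp point (between the pads) lies 19 mm behind it; x points along the fingers, z is the direction in which the jaws open and shut, and the axes are right-handed (so a half turn about x gives the same grasp; the last joint's range is limited). The gripper opens to 85 mm and grips with 20 to 120 N. Pads are 22 mm wide; open, the fingers measure 114 mm over their backs; the gripper's body (76 mm by 85 mm) begins 54 mm behind the grasp point. The pads swing forward as they close: fully open they stand 13 mm farther back than shut.
Start: joints at [1.204, 0.615, -0.013, 1.423, 0.008, 1.103, -0.04], TCP at [0.217, -0.613, 0.231] pointing down, gripper open.
Joint ranges: [-3.12, 3.12], [-0.3, 2.06], [-1.34, 1.32], [0.26, 2.42], [-1.36, 4.5], [0.01, 1.98], [-2.84, 2.84]. Speed limits (rad/s): [2.79, 2.79, 3.14, 3.14, 3.14, 3.14, 3.14].

## Interface

Orientations are given as a unit quaternion [x, y, z, w].
In Python, from rig import readout, camera, bot, search_frame, mark_of gives the robot as it stands.
- The arm moves only by the tool servo_tool, never from a script. Its argument "motion" is a list of rows, each an object of numbers: "dx", "dy", "dz": the shift along the tool's x, y, z in mm; "wx", "wy", "wz": the turn, a rotation vector about the tool's x, y, z in degrees; "grip": the opening in per cent of the stroke, from 0 (shut) to 100 (fully open). A call has 1 to 12 rows; each row shifts and turns the pose as measured when the row begins, along the tool's axes as they then stand; what a row does not reach is not made up. A row lasts 1/12 s, in which the tool goes at most 41.7 mm and 7.16 degrees, less where a joint would pass 70% of its speed; a pose out of reach is approached as far as the arm can. A call with a gripper value outside its range is refused whole. The fingers move at their own pace and stop on an object; "newtons" is the grip in N (left out, the last holds). Time passes only in rows, so rows that do not move let the fingers close. It gives the time, the measured TCP pose, the force and the opening at its end, in the units of the state.
- readout.state(): the state, without advancing time (a new reading comes with each control period).
- camera(name): name is "scene" or "top" or "wrist"; returns a dict with "pixels" (420x560x3 uint8, blue, green, red), "intrinsics" (3x3 intrinsics, pixels), "extrinsics" (4x4, takes a point from world to camera coordinates); the wrist camera has in their place "mount" (4x4, takes a point from camera to tool coordinates, whose origin is the TCP and whose axes are the tool frame's). Camera axes: x right, y down, z forward; pixel columns grow to the right and rows downward; lengths in m; the calibration is good to about 2 mm. A picture is of the moment at which its call begins: read the wrist's pose just before it. There is no depth.
- bot.job_done(): hands the job in, once; it reports no verdict.
Trained networks look in the newest picture that a camera, given by its name, has taken for a name from the list of things; names that differ only in an ending like _2 or _b are one class to them, and where a whole thing is asked for, a point or a joint stands for the part that bears it (a point fixed in the world has none). Each returns a list of dicts, best first, with "p" (0 to 1); they miss things now and then, are a little off and sometimes report something else, mostly with a low value. They report only what shows in the picture. A call takes as long as a camera call.
- search_frame(camera, label): "point" ([column, row] in pixels, amid what is visible of it).
- mark_of(camera, label): "point" ([column, row] in pixels: a listed point, or the origin of a listed thing).
The state is a dict: "time": time; "joint_pos": joint angles; "joint_velocities": joint speeds; "joint_efforts": joint torques, N m; "position": TCP position; "eef_rot": TCP orientation; "wrist_force": force on the tool from outside, world axes, zero at the start; "ft_torque": the same for the moment, N m; "grip_width": finger opening in m.
Only numpy, scipy, OpenCV 4.12 (cv2) and the standard library are available. Lean on these libraries where they do the work, as an engineer would, in place of code of your own. Each camera call takes 0.05 s, during which the arm holds its last target.

## Working session

There is one attempt and no reset: what is moved stays moved. The work goes in short steps, Python scripts to look and compute and a tool call to move; the robot and the scene stay as the last step left them, time stands still between calls to the robot, and variables do not carry over. Pictures are saved under pics/ and viewed, and the job is handed in when it is done.

Besides the shell and the picture viewer there is one more tool, called as a command line: name --argument value ..., lists and objects as JSON in quotes. servo_tool: Moves the arm, as the interface text tells. Its arguments: {"type":"object","properties":{"motion":{"type":"array","items":{"type":"object","properties":{"dx":{"type":"number"},"dy":{"type":"number"},"dz":{"type":"number"},"wx":{"type":"number"},"wy":{"type":"number"},"wz":{"type":"number"},"grip":{"type":"number"}}}},"newtons":{"type":"number"}},"required":["motion"]}

```bash
ls -la; mkdir -p pics; cat > h.py <<'E'
import numpy as np, cv2
from scipy.spatial.transform import Rotation as R
from rig import readout, camera, bot, search_frame, mark_of
def st():
    s=readout.state(); return s
def cam(name, save=None):
    s=readout.state()
    c=camera(name)
    K=np.array(c["intrinsics"])
    if name=="wrist":
        T=np.eye(4); T[:3,:3]=R.from_quat(s["eef_rot"]).as_matrix(); T[:3,3]=s["position"]
        E=np.linalg.inv(T@np.array(c["mount"]))
    else: E=np.array(c["extrinsics"])
    img=np.array(c["pixels"])
    if save: cv2.imwrite("pics/"+save,img)
    return img,K,E
def ray(K,E,p):
    d=np.linalg.inv(K)@np.array([p[0],p[1],1.0]); Rm=E[:3,:3]; o=-Rm.T@E[:3,3]
    d=Rm.T@d; return o,d/np.linalg.norm(d)
def atz(K,E,p,z):
    o,d=ray(K,E,p); return o+d*(z-o[2])/d[2]
def tri(obs):
    A=np.zeros((3,3));b=np.zeros(3)
    for K,E,p in obs:
        o,d=ray(K,E,p); P=np.eye(3)-np.outer(d,d); A+=P;b+=P@o
    x=np.linalg.solve(A,b)
    res=[np.linalg.norm((np.eye(3)-np.outer(ray(K,E,p)[1],ray(K,E,p)[1]))@(x-ray(K,E,p)[0])) for K,E,p in obs]
    return x,res
def proj(K,E,X):
    c=E[:3,:3]@np.array(X)+E[:3,3]; u=K@c; return u[:2]/u[2]
E
cat > s1.py <<'E'
from h import *
s=st(); print({k:np.round(v,4).tolist() for k,v in s.items()})
for n in ["scene","top","wrist"]:
    img,K,E=cam(n,n+"0.png")
    o,_=ray(K,E,(280,210)); print(n,"campos",np.round(o,3), "f",K[0,0])
    for l in ["carrier","unit_wide_top","unit_narrow_top","gauge","gauge_grip","red_adapter","tape_black","strip_pliers","fuse_box","notepad","gauge_foot"]:
        try:
            m=mark_of(n,l); print(n,l,"mark",[(np.round(q["point"],1).tolist(),round(q["p"],2)) for q in m[:2]])
        except Exception as e: print(l,"mark err",e)
E
python3 s1.py
```

```text
total 12
drwxr-xr-x  3 agent agent 4096 Dec  5 18:18 .
drwxr-xr-x 23 root  root  4096 Dec  5 18:18 ..
drwxr-xr-x  2 agent agent 4096 Dec  5 18:18 pics
{'time': 0.0, 'joint_pos': [1.2035, 0.6159, -0.0126, 1.4249, 0.0081, 1.1034, -0.0404], 'joint_velocities': [0.0005, 0.0008, -0.0007, -0.0008, -0.0001, 0.0015, 0.0006], 'joint_efforts': [-0.0002, -46.9218, 0.259, -17.1036, 0.01, 0.0096, 0.0], 'position': [0.217, -0.6119, 0.2301], 'eef_rot': [0.4085, 0.5783, -0.4074, 0.5768], 'wrist_force': [0.1122, 0.2304, -1.0789], 'ft_torque': [0.008, 0.01, 0.0101], 'grip_width': 0.085}
scene campos [-0.306  0.532  1.13 ] f 502.09481880156505
scene carrier mark [([306.4, 228.5], 0.75)]
scene unit_wide_top mark [([295.7, 221.1], 0.92), ([400.2, 205.9], 0.37)]
scene unit_narrow_top mark [([317.1, 212.9], 0.77)]
scene gauge mark [([212.0, 269.6], 0.74)]
scene gauge_grip mark [([211.3, 242.7], 0.57)]
scene red_adapter mark [([401.8, 202.5], 0.85), ([304.9, 230.4], 0.57)]
scene tape_black mark [([266.6, 296.0], 0.8), ([338.4, 171.5], 0.44)]
scene strip_pliers mark [([397.1, 238.7], 0.87)]
scene fuse_box ma
[... 664 characters left out ...]
8, 263.4], 0.67)]
top fuse_box mark [([383.2, 160.9], 0.66)]
top notepad mark [([172.2, 227.1], 0.92)]
gauge_foot mark err it knows: carrier, fuse_box, gauge, gauge_grip, notepad, red_adapter, strip_pliers, tape_black, unit_narrow_top, unit_wide_top
wrist campos [ 0.292 -0.588  0.374] f 304.4870541845683
wrist carrier mark []
wrist unit_wide_top mark []
wrist unit_narrow_top mark []
wrist gauge mark []
wrist gauge_grip mark []
wrist red_adapter mark []
wrist tape_black mark []
wrist strip_pliers mark []
wrist fuse_box mark []
wrist notepad mark []
gauge_foot mark err it knows: carrier, fuse_box, gauge, gauge_grip, notepad, red_adapter, strip_pliers, tape_black, unit_narrow_top, unit_wide_top
```

View images.

View pics/scene0.png

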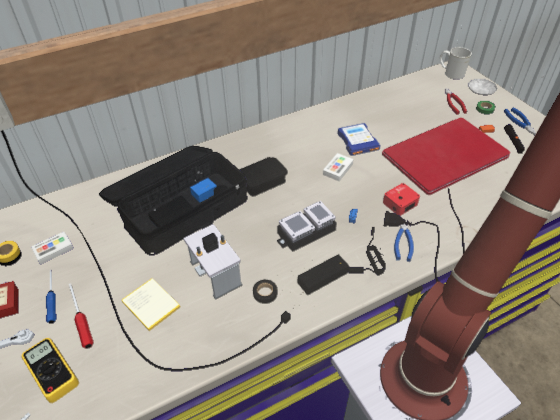

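View pics/top0.png

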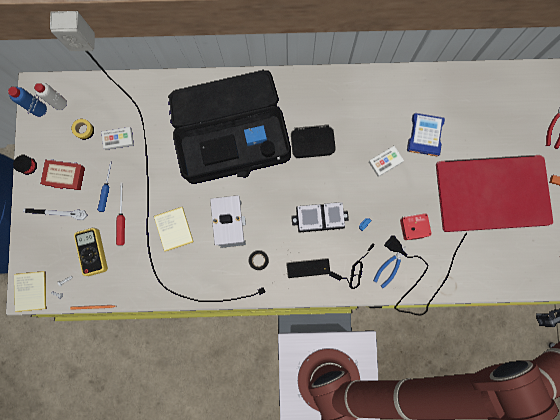

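```bash
cat > s2.py <<'E'
from h import *
P={"carrier":((306.4,228.5),(319,219.7)),"wide":((295.7,221.1),(307.2,214.6)),"narrow":((317.1,212.9),(331.7,215.9)),"gauge":((212,269.6),(228.1,224.3)),"grip":((211.3,242.7),(227.1,217.2)),"red":((401.8,202.5),(417.3,228.2)),"tape":((266.6,296),(260.4,258.2)),"pliers":((397.1,238.7),(391.8,263.4)),"fuse":((340.7,168.6),(383.2,160.9)),"note":((154.1,305.5),(172.2,227.1))}
a=cam("scene");b=cam("top")
for k,(p,q) in P.items():
    x,r=tri([(a[1],a[2],p),(b[1],b[2],q)]); print(k,np.round(x,4),np.round(r,4))
import cv2
img=b[0]; cv2.imwrite("pics/topcrop0.png",cv2.resize(img[150:300,140:440],None,fx=2.6,fy=2.6,interpolation=cv2.INTER_CUBIC))
img=a[0]; cv2.imwrite("pics/scenecrop0.png",cv2.resize(img[140:340,140:440],None,fx=2.6,fy=2.6,interpolation=cv2.INTER_CUBIC))
E
python3 s2.py
```

```text
carrier [0.5188 0.0134 0.0198] [0.0014 0.0014]
wide [0.5284 0.0498 0.0627] [0.0032 0.0032]
narrow [ 0.5251 -0.0252  0.0612] [0.0017 0.0017]
gauge [0.5111 0.3154 0.0215] [0.0023 0.0023]
grip [0.5203 0.3042 0.1209] [0.0001 0.0001]
red [ 0.4859 -0.3148 -0.0031] [0.0031 0.0031]
tape [ 0.3978  0.2107 -0.0317] [0.0009 0.0009]
pliers [ 0.3742 -0.2199 -0.0085] [0.0085 0.0085]
fuse [ 0.7116 -0.2204  0.0029] [0.0081 0.0081]
note [ 0.5063  0.4997 -0.0132] [0.0072 0.0072]
```

View crops.

View pics/topcrop0.png

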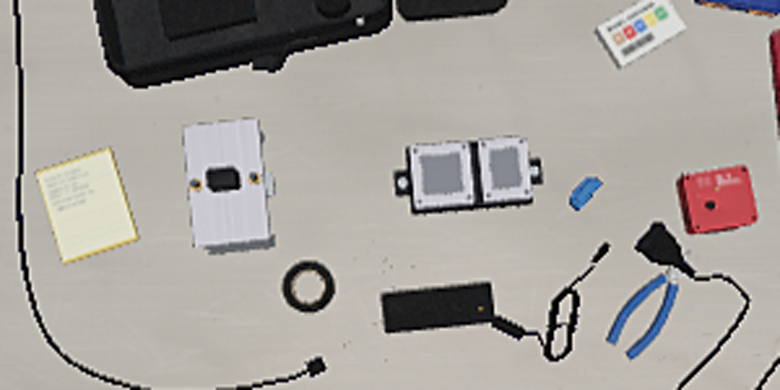

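View pics/scenecrop0.png

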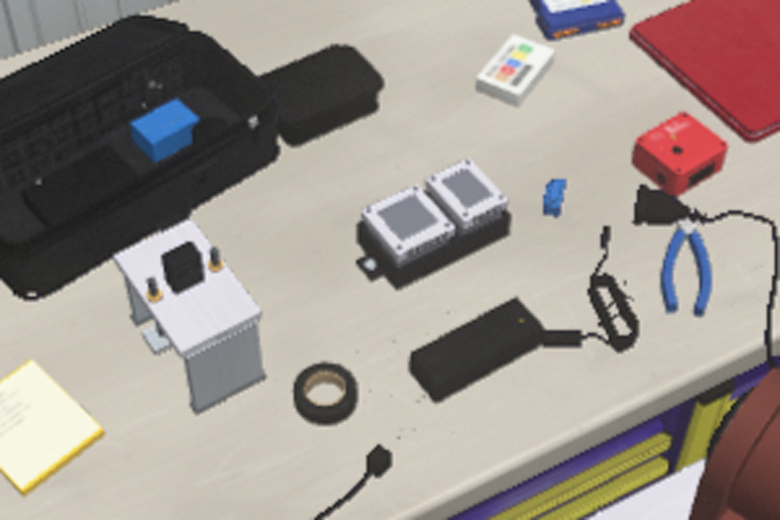

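```bash
python3 - <<'E'
from h import *
s=st(); Rm=R.from_quat(s["eef_rot"]).as_matrix(); print(np.round(Rm,3))
E
```

```text
[[ 0.     0.942  0.334]
 [ 0.     0.334 -0.942]
 [-1.     0.    -0.   ]]
```

```bash
cat > plan.py <<'E'
from h import *
import sys, json
def plan(tp, yaw_z, vmax=38, wmax=6.8, nmax=24, s=None, grip=None):
    """target TCP pos tp (world m), tool x down, tool z heading yaw_z (deg, world)."""
    s=s or st(); p=np.array(s["position"]); Rc=R.from_quat(s["eef_rot"])
    a=np.radians(yaw_z); z=np.array([np.cos(a),np.sin(a),0]); x=np.array([0,0,-1.0]); y=np.cross(z,x)
    Rt=R.from_matrix(np.stack([x,y,z],1))
    rows=[]
    D=np.linalg.norm(np.array(tp)-p)*1000; W=np.degrees((Rc.inv()*Rt).magnitude())
    n=int(max(np.ceil(D/vmax),np.ceil(W/wmax),1))
    for i in range(n):
        rem=n-i
        d=Rc.inv().apply((np.array(tp)-p)/rem)*1000
        w=np.degrees((Rc.inv()*Rt).as_rotvec()/rem)
        r=dict(dx=round(d[0],1),dy=round(d[1],1),dz=round(d[2],1),wx=round(w[0],2),wy=round(w[1],2),wz=round(w[2],2))
        if grip is not None: r["grip"]=grip
        rows.append(r)
        p=p+Rc.apply(np.array([r["dx"],r["dy"],r["dz"]])/1000)
        Rc=Rc*R.from_rotvec(np.radians([r["wx"],r["wy"],r["wz"]]))
    print("n",n); 
    for i in range(0,n,12): print(json.dumps(rows[i:i+12]))
    return rows
if __name__=="__main__":
    a=[float(v) for v in sys.argv[1:]]
    s=st(); Rm=R.from_quat(s["eef_rot"]).as_matrix()
    print("t",round(s["time"],2),"pos",np.round(s["position"],4),"zhead",round(np.degrees(np.arctan2(Rm[1,2],Rm[0,2])),2),"x",np.round(Rm[:,0],3),"F",np.round(s["wrist_force"],1),"grip",s["grip_width"])
    if len(a)>=4: plan(a[:3],a[3],*(a[4:6]))
E
python3 plan.py 0.48 0.05 0.26 0 36 6.5
```

```text
t 1.75 pos [ 0.2173 -0.6126  0.2313] zhead -70.48 x [ 0.  0. -1.] F [-0.4  0.3  0.6] grip 0.08551642258309397
n 20
[{"dx": -1.4, "dy": 23.5, "dz": -26.8, "wx": -3.52, "wy": -0.0, "wz": -0.0}, {"dx": -1.4, "dy": 25.1, "dz": -25.3, "wx": -3.52, "wy": -0.0, "wz": -0.0}, {"dx": -1.4, "dy": 26.6, "dz": -23.8, "wx": -3.52, "wy": -0.0, "wz": -0.0}, {"dx": -1.4, "dy": 28.0, "dz": -22.1, "wx": -3.52, "wy": -0.0, "wz": -0.0}, {"dx": -1.4, "dy": 29.3, "dz": -20.3, "wx": -3.52, "wy": -0.0, "wz": -0.0}, {"dx": -1.4, "dy": 30.5, "dz": -18.5, "wx": -3.53, "wy": -0.0, "wz": -0.0}, {"dx": -1.4, "dy": 31.5, "dz": -16.6, "wx": -3.52, "wy": -0.0, "wz": -0.0}, {"dx": -1.4, "dy": 32.5, "dz": -14.6, "wx": -3.53, "wy": -0.0, "wz": -0.0}, {"dx": -1.5, "dy": 33.3, "dz": -12.6, "wx": -3.52, "wy": 0.0, "wz": -0.0}, {"dx": -1.4, "dy": 34.0, "dz": -10.5, "wx": -3.53, "wy": 0.0, "wz": -0.0}, {"dx": -1.5, "dy": 34.6, "dz": -8.4, "wx": -3.52, "wy": 0.0, "wz": -0.0}, {"dx": -1.4, "dy": 35.1, "dz": -6.3, "wx": -3.53, "wy": 0.0, "wz": -0.0}]
[{"dx": -1.5, "dy": 35.4, "dz": -4.1, "wx": -3.52, "wy": 0.0, "wz": -0.0}, {"dx": -1.4, "dy": 35.6, "dz": -1.9, "wx": -3.53, "wy": 0.0, "wz": -0.0}, {"dx": -1.5, "dy": 35.6, "dz": 0.3, "wx": -3.52, "wy": 0.0, "wz": -0.0}, {"dx": -1.4, "dy": 35.6, "dz": 2.5, "wx": -3.53, "wy": 0.0, "wz": -0.0}, {"dx": -1.5, "dy": 35.3, "dz": 4.7, "wx": -3.52, "wy": 0.0, "wz": -0.0}, {"dx": -1.4, "dy": 35.0, "dz": 6.8, "wx": -3.53, "wy": 0.0, "wz": -0.0}, {"dx": -1.5, "dy": 34.5, "dz": 9.0, "wx": -3.52, "wy": 0.0, "wz": -0.0}, {"dx": -1.4, "dy": 33.9, "dz": 11.1, "wx": -3.53, "wy": 0.0, "wz": -0.0}]
```

servo_tool --motion '[{"dx": -1.5,"dy": 23.5,"dz": -27,"wx": -3.5,"grip": 0},{"dx": -1.5,"dy": 25,"dz": -25.5,"wx": -3.5,"grip": 0},{"dx": -1.5,"dy": 26.5,"dz": -24,"wx": -3.5,"grip": 0},{"dx": -1.5,"dy": 28,"dz": -22,"wx": -3.5,"grip": 0},{"dx": -1.5,"dy": 29.5,"dz": -20.5,"wx": -3.5,"grip": 0},{"dx": -1.5,"dy": 30.5,"dz": -18.5,"wx": -3.5,"grip": 0},{"dx": -1.5,"dy": 31.5,"dz": -16.5,"wx": -3.5,"grip": 0},{"dx": -1.5,"dy": 32.5,"dz": -14.5,"wx": -3.5,"grip": 0},{"dx": -1.5,"dy": 33.5,"dz": -12.5,"wx": -3.5,"grip": 0},{"dx": -1.5,"dy": 34,"dz": -10.5,"wx": -3.5,"grip": 0},{"dx": -1.5,"dy": 34.5,"dz": -8.5,"wx": -3.5,"grip": 0},{"dx": -1.5,"dy": 35,"dz": -6.5,"wx": -3.5,"grip": 0}]'

```text
validation failed for argument at $.mo...
```

```bash
python3 plan.py 0.48 0.05 0.26 0 36 6.5
```

```text
t 1.75 pos [ 0.2173 -0.6126  0.2313] zhead -70.48 x [ 0.  0. -1.] F [-0.4  0.3  0.6] grip 0.08551642258309397
n 20
[{"dx": -1.4, "dy": 23.5, "dz": -26.8, "wx": -3.52, "wy": -0.0, "wz": -0.0}, {"dx": -1.4, "dy": 25.1, "dz": -25.3, "wx": -3.52, "wy": -0.0, "wz": -0.0}, {"dx": -1.4, "dy": 26.6, "dz": -23.8, "wx": -3.52, "wy": -0.0, "wz": -0.0}, {"dx": -1.4, "dy": 28.0, "dz": -22.1, "wx": -3.52, "wy": -0.0, "wz": -0.0}, {"dx": -1.4, "dy": 29.3, "dz": -20.3, "wx": -3.52, "wy": -0.0, "wz": -0.0}, {"dx": -1.4, "dy": 30.5, "dz": -18.5, "wx": -3.53, "wy": -0.0, "wz": -0.0}, {"dx": -1.4, "dy": 31.5, "dz": -16.6, "wx": -3.52, "wy": -0.0, "wz": -0.0}, {"dx": -1.4, "dy": 32.5, "dz": -14.6, "wx": -3.53, "wy": -0.0, "wz": -0.0}, {"dx": -1.5, "dy": 33.3, "dz": -12.6, "wx": -3.52, "wy": 0.0, "wz": -0.0}, {"dx": -1.4, "dy": 34.0, "dz": -10.5, "wx": -3.53, "wy": 0.0, "wz": -0.0}, {"dx": -1.5, "dy": 34.6, "dz": -8.4, "wx": -3.52, "wy": 0.0, "wz": -0.0}, {"dx": -1.4, "dy": 35.1, "dz": -6.3, "wx": -3.53, "wy": 0.0, "wz": -0.0}]
[{"dx": -1.5, "dy": 35.4, "dz": -4.1, "wx": -3.52, "wy": 0.0, "wz": -0.0}, {"dx": -1.4, "dy": 35.6, "dz": -1.9, "wx": -3.53, "wy": 0.0, "wz": -0.0}, {"dx": -1.5, "dy": 35.6, "dz": 0.3, "wx": -3.52, "wy": 0.0, "wz": -0.0}, {"dx": -1.4, "dy": 35.6, "dz": 2.5, "wx": -3.53, "wy": 0.0, "wz": -0.0}, {"dx": -1.5, "dy": 35.3, "dz": 4.7, "wx": -3.52, "wy": 0.0, "wz": -0.0}, {"dx": -1.4, "dy": 35.0, "dz": 6.8, "wx": -3.53, "wy": 0.0, "wz": -0.0}, {"dx": -1.5, "dy": 34.5, "dz": 9.0, "wx": -3.52, "wy": 0.0, "wz": -0.0}, {"dx": -1.4, "dy": 33.9, "dz": 11.1, "wx": -3.53, "wy": 0.0, "wz": -0.0}]
```

servo_tool --motion '[{"dx": -1.5,"dy": 23.5,"dz": -27,"wx": -3.5,"wy": 0,"wz": 0,"grip": 0}]'

```text
time: 1.83
position: [0.2249, -0.5847, 0.2317]
eef_rot: [0.39, 0.588, -0.395, 0.588]
wrist_force: [-1.2, -0.5, -0.1]
grip_width: 0.0756
```

servo_tool --motion '[{"dx": -1.5,"dy": 25,"dz": -25.5,"wx": -3.5,"wy": 0,"wz": 0,"grip": 0},{"dx": -1.5,"dy": 26.5,"dz": -24,"wx": -3.5,"wy": 0,"wz": 0,"grip": 0},{"dx": -1.5,"dy": 28,"dz": -22,"wx": -3.5,"wy": 0,"wz": 0,"grip": 0},{"dx": -1.5,"dy": 29.5,"dz": -20.5,"wx": -3.5,"wy": 0,"wz": 0,"grip": 0},{"dx": -1.5,"dy": 30.5,"dz": -18.5,"wx": -3.5,"wy": 0,"wz": 0,"grip": 0},{"dx": -1.5,"dy": 31.5,"dz": -16.5,"wx": -3.5,"wy": 0,"wz": 0,"grip": 0},{"dx": -1.5,"dy": 32.5,"dz": -14.5,"wx": -3.5,"wy": 0,"wz": 0,"grip": 0},{"dx": -1.5,"dy": 33.5,"dz": -12.5,"wx": -3.5,"wy": 0,"wz": 0,"grip": 0},{"dx": -1.5,"dy": 34,"dz": -10.5,"wx": -3.5,"wy": 0,"wz": 0,"grip": 0},{"dx": -1.5,"dy": 34.5,"dz": -8.5,"wx": -3.5,"wy": 0,"wz": 0,"grip": 0}]'

```text
time: 2.67
position: [0.3592, -0.2415, 0.2452]
eef_rot: [0.186, 0.68, -0.195, 0.682]
wrist_force: [1.3, -0.3, -0.4]
grip_width: -0.0001
```

```bash
python3 plan.py 0.48 0.05 0.26 0 38 6.5
```

```text
t 2.67 pos [ 0.3592 -0.2415  0.2452] zhead -31.24 x [-0.001 -0.012 -1.   ] F [ 1.3 -0.3 -0.4] grip -6.679181157493782e-05
n 9
[{"dx": -2.0, "dy": 34.6, "dz": -5.3, "wx": -3.47, "wy": 0.01, "wz": 0.08}, {"dx": -2.0, "dy": 34.9, "dz": -3.2, "wx": -3.47, "wy": 0.01, "wz": 0.08}, {"dx": -2.0, "dy": 35.0, "dz": -1.1, "wx": -3.47, "wy": 0.01, "wz": 0.08}, {"dx": -1.9, "dy": 35.0, "dz": 1.0, "wx": -3.47, "wy": 0.01, "wz": 0.07}, {"dx": -1.9, "dy": 34.9, "dz": 3.2, "wx": -3.47, "wy": 0.02, "wz": 0.08}, {"dx": -1.8, "dy": 34.7, "dz": 5.2, "wx": -3.47, "wy": 0.01, "wz": 0.07}, {"dx": -1.8, "dy": 34.3, "dz": 7.4, "wx": -3.47, "wy": 0.02, "wz": 0.08}, {"dx": -1.7, "dy": 33.8, "dz": 9.4, "wx": -3.48, "wy": 0.01, "wz": 0.07}, {"dx": -1.6, "dy": 33.1, "dz": 11.4, "wx": -3.47, "wy": 0.02, "wz": 0.08}]
```

servo_tool --motion '[{"dx": -2,"dy": 34.5,"dz": -5.5,"wx": -3.5,"wy": 0,"wz": 0,"grip": 0},{"dx": -2,"dy": 35,"dz": -3,"wx": -3.5,"wy": 0,"wz": 0,"grip": 0},{"dx": -2,"dy": 35,"dz": -1,"wx": -3.5,"wy": 0,"wz": 0,"grip": 0},{"dx": -2,"dy": 35,"dz": 1,"wx": -3.5,"wy": 0,"wz": 0,"grip": 0},{"dx": -2,"dy": 35,"dz": 3,"wx": -3.5,"wy": 0,"wz": 0,"grip": 0},{"dx": -2,"dy": 35,"dz": 5,"wx": -3.5,"wy": 0,"wz": 0,"grip": 0},{"dx": -2,"dy": 34.5,"dz": 7.5,"wx": -3.5,"wy": 0,"wz": 0,"grip": 0},{"dx": -1.5,"dy": 34,"dz": 9.5,"wx": -3.5,"wy": 0,"wz": 0,"grip": 0},{"dx": -1.5,"dy": 33,"dz": 11.5,"wx": -3.5,"wy": 0,"wz": 0,"grip": 0},{"dx": 0,"dy": 10,"dz": 10,"wx": -1,"wy": 0,"wz": 0.5,"grip": 0},{"dx": 0,"dy": 0,"dz": 0,"wx": 0,"wy": 0,"wz": 0,"grip": 0}]'

```text
time: 3.58
position: [0.4923, 0.0876, 0.2643]
eef_rot: [-0.023, 0.702, 0.022, 0.711]
wrist_force: [0.5, -0.8, 0.5]
grip_width: 0.0002
```

```bash
cat > s3.py <<'E'
from h import *
import sys
tag=sys.argv[1]
s=st(); print(round(s["time"],2),np.round(s["position"],4))
img,K,E=cam("wrist","wrist%s.png"%tag)
np.savez("wrist%s.npz"%tag,img=img,K=K,E=E)
for l,z in [("carrier",0),("unit_wide_top",.06),("unit_narrow_top",.06),("gauge",0),("gauge_grip",.138)]:
    m=mark_of("wrist",l); print(l,[(np.round(q["point"],1).tolist(),round(q["p"],2),np.round(atz(K,E,q["point"],z),4).tolist()) for q in m[:2]])
E
python3 s3.py 1
```

```text
3.58 [0.4923 0.0876 0.2643]
carrier [([294.9, 226.3], 0.82, [0.5229, 0.0159, 0.0])]
unit_wide_top [([295.2, 219.8], 0.89, [0.517, 0.0463, 0.06])]
unit_narrow_top [([301.8, 276.7], 0.73, [0.5317, -0.0303, 0.06])]
gauge []
gauge_grip []
```

View pics/wrist1.png

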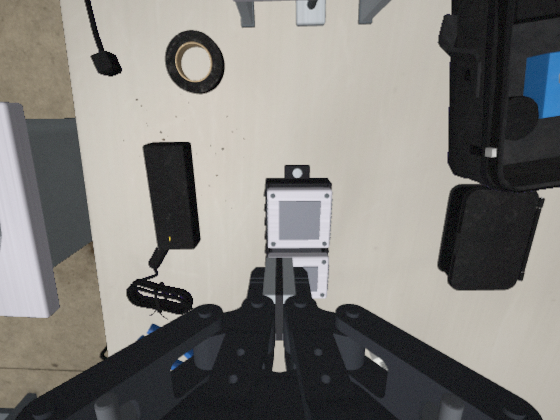

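```bash
python3 plan.py 0.523 0.047 0.085 3 36 6.5
```

```text
t 3.88 pos [0.4902 0.0824 0.2639] zhead 3.15 x [ 0.01  -0.005 -1.   ] F [ 0.5 -0.3 -0.2] grip 5.707314792361463e-05
n 6
[{"dx": 29.9, "dy": -6.0, "dz": 4.8, "wx": 0.02, "wy": 0.09, "wz": 0.05}, {"dx": 29.9, "dy": -6.1, "dz": 4.9, "wx": 0.03, "wy": 0.1, "wz": 0.05}, {"dx": 29.9, "dy": -6.1, "dz": 4.9, "wx": 0.02, "wy": 0.09, "wz": 0.05}, {"dx": 29.8, "dy": -6.1, "dz": 5.0, "wx": 0.03, "wy": 0.1, "wz": 0.05}, {"dx": 29.8, "dy": -6.1, "dz": 5.1, "wx": 0.02, "wy": 0.09, "wz": 0.05}, {"dx": 29.9, "dy": -6.2, "dz": 5.1, "wx": 0.03, "wy": 0.1, "wz": 0.04}]
```

servo_tool --motion '[{"dx": 30,"dy": -6,"dz": 5,"wx": 0,"wy": 0.1,"wz": 0,"grip": 0},{"dx": 30,"dy": -6,"dz": 5,"wx": 0,"wy": 0.1,"wz": 0,"grip": 0},{"dx": 30,"dy": -6,"dz": 5,"wx": 0,"wy": 0.1,"wz": 0,"grip": 0},{"dx": 30,"dy": -6,"dz": 5,"wx": 0,"wy": 0.1,"wz": 0,"grip": 0},{"dx": 25,"dy": -6,"dz": 5,"wx": 0,"wy": 0.1,"wz": 0,"grip": 0},{"dx": 15,"dy": -6,"dz": 5,"wx": 0,"wy": 0.1,"wz": 0,"grip": 0},{"dx": 0,"dy": 0,"dz": 0,"wx": 0,"wy": 0,"wz": 0,"grip": 0},{"dx": 0,"dy": 0,"dz": 0,"wx": 0,"wy": 0,"wz": 0,"grip": 0}]'

```text
time: 4.55
position: [0.5257, 0.0345, 0.102]
eef_rot: [-0.017, 0.704, 0.008, 0.71]
wrist_force: [0.5, -0.1, 0.0]
grip_width: 0.0002
```

```bash
python3 plan.py 0.523 0.047 0.085 3 36 6.5; python3 s3.py 2
```

```text
t 4.55 pos [0.5257 0.0345 0.102 ] zhead 2.04 x [ 0.007 -0.011 -1.   ] F [ 0.5 -0.1  0. ] grip 0.00018174279251686356
n 1
[{"dx": 16.8, "dy": 12.8, "dz": -2.4, "wx": -0.96, "wy": 0.4, "wz": 0.68}]
4.55 [0.5257 0.0345 0.102 ]
carrier [([274.0, 235.2], 0.87, [0.5228, 0.0119, 0.0])]
unit_wide_top [([271.1, 223.2], 0.69, [0.5204, 0.0453, 0.06])]
unit_narrow_top []
gauge []
gauge_grip []
```

View pics/wrist2.png

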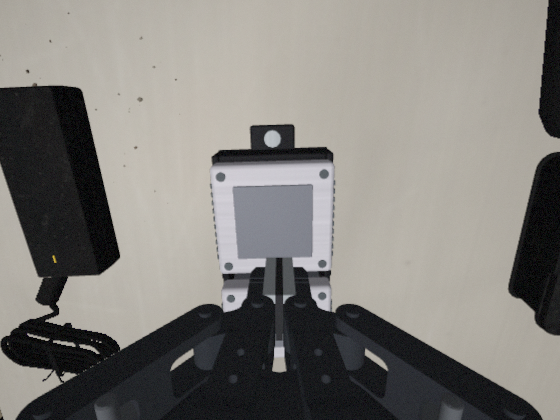

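servo_tool --motion '[{"dx": 12,"dy": 11,"dz": -2,"wx": 0,"wy": 0.4,"wz": 0.5,"grip": 0},{"dx": 10,"dy": 1,"dz": 0,"wx": 0,"wy": 0,"wz": 0,"grip": 0},{"dx": 6,"dy": 0,"dz": 0,"wx": 0,"wy": 0,"wz": 0,"grip": 0},{"dx": 4,"dy": 0,"dz": 0,"wx": 0,"wy": 0,"wz": 0,"grip": 0}]'

```text
time: 5.18
position: [0.5258, 0.0512, 0.0716]
eef_rot: [-0.014, 0.703, 0.015, 0.71]
wrist_force: [0.5, 0.5, 0.1]
grip_width: 0.0003
```

servo_tool --motion '[{"dx": 4,"dy": -1,"dz": 0,"wx": 0,"wy": 0,"wz": 0,"grip": 0},{"dx": 4,"dy": 0,"dz": 0,"wx": 0,"wy": 0,"wz": 0,"grip": 0},{"dx": 4,"dy": 0,"dz": 0,"wx": 0,"wy": 0,"wz": 0,"grip": 0}]'

```text
time: 5.43
position: [0.5253, 0.0507, 0.0575]
eef_rot: [-0.015, 0.704, 0.015, 0.71]
wrist_force: [-0.4, 0.3, 7.6]
grip_width: -0.0
```

servo_tool --motion '[{"dx": 4,"dy": 0,"dz": 0,"wx": 0,"wy": 0,"wz": 0,"grip": 0},{"dx": 3,"dy": 0,"dz": 0,"wx": 0,"wy": 0,"wz": 0,"grip": 0}]'

```text
time: 5.6
position: [0.5254, 0.0507, 0.0518]
eef_rot: [-0.015, 0.704, 0.014, 0.71]
wrist_force: [-8.1, -1.0, 36.7]
grip_width: 0.0001
```

servo_tool --motion '[{"dx": -8,"dy": 0,"dz": 0,"wx": 0,"wy": 0,"wz": 0,"grip": 0},{"dx": -20,"dy": 0,"dz": 0,"wx": 0,"wy": 0,"wz": 0,"grip": 0},{"dx": -10,"dy": -20,"dz": 0,"wx": 0,"wy": 0,"wz": 0,"grip": 0},{"dx": 0,"dy": -30,"dz": 0,"wx": 0,"wy": 0,"wz": 0,"grip": 0},{"dx": 0,"dy": -25,"dz": 0,"wx": 0,"wy": 0,"wz": 0,"grip": 0},{"dx": 0,"dy": 0,"dz": 0,"wx": 0,"wy": 0,"wz": 0,"grip": 0}]'

```text
time: 6.1
position: [0.53, -0.0243, 0.092]
eef_rot: [-0.017, 0.703, 0.017, 0.711]
wrist_force: [0.3, -1.2, -1.1]
grip_width: -0.0002
```

```bash
python3 plan.py 0.527 -0.031 0.08 3 36 6.5; python3 s3.py 3
```

```text
t 6.1 pos [ 0.53   -0.0243  0.092 ] zhead 2.72 x [ 0.011 -0.001 -1.   ] F [ 0.3 -1.2 -1.1] grip -0.00023879661400873003
n 1
[{"dx": 12.0, "dy": -6.5, "dz": -3.4, "wx": -0.28, "wy": 0.65, "wz": 0.06}]
6.1 [ 0.53   -0.0243  0.092 ]
carrier [([270.0, 172.3], 0.9, [0.5222, 0.0106, 0.0])]
unit_wide_top [([268.4, 128.9], 0.89, [0.5209, 0.0456, 0.06])]
unit_narrow_top [([271.4, 258.4], 0.56, [0.5258, -0.0331, 0.06])]
gauge []
gauge_grip []
```

View pics/wrist3.png

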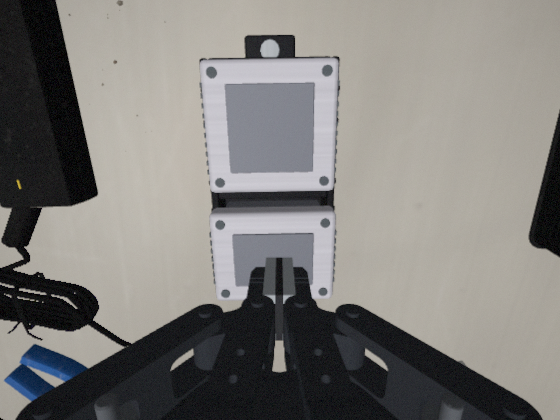

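servo_tool --motion '[{"dx": 12,"dy": -5,"dz": -3,"wx": 0,"wy": 0.5,"wz": 0,"grip": 0},{"dx": 6,"dy": 0,"dz": 0,"wx": 0,"wy": 0,"wz": 0,"grip": 0},{"dx": 4,"dy": 0,"dz": 0,"wx": 0,"wy": 0,"wz": 0,"grip": 0},{"dx": 4,"dy": 0,"dz": 0,"wx": 0,"wy": 0,"wz": 0,"grip": 0}]'

```text
time: 6.73
position: [0.5268, -0.0176, 0.0638]
eef_rot: [-0.021, 0.706, 0.025, 0.708]
wrist_force: [-0.5, -0.6, -0.6]
grip_width: -0.0
```

servo_tool --motion '[{"dx": -2,"dy": -13,"dz": 0,"wx": 0,"wy": 0,"wz": 0,"grip": 0},{"dx": 3,"dy": -2,"dz": 0,"wx": 0,"wy": 0,"wz": 0,"grip": 0},{"dx": 3,"dy": 0,"dz": 0,"wx": 0,"wy": 0,"wz": 0,"grip": 0}]'

```text
time: 6.98
position: [0.5273, -0.0315, 0.058]
eef_rot: [-0.021, 0.707, 0.026, 0.707]
wrist_force: [-1.7, 2.6, 7.1]
grip_width: 0.0002
```

servo_tool --motion '[{"dx": 4,"dy": 0,"dz": 0,"wx": 0,"wy": 0,"wz": 0,"grip": 0},{"dx": 4,"dy": 0,"dz": 0,"wx": 0,"wy": 0,"wz": 0,"grip": 0}]'

```text
time: 7.15
position: [0.5274, -0.0314, 0.0516]
eef_rot: [-0.022, 0.707, 0.025, 0.707]
wrist_force: [-12.0, -2.7, 50.1]
grip_width: -0.0003
```

servo_tool --motion '[{"dx": -8,"dy": 0,"dz": 0,"wx": 0,"wy": 0,"wz": 0,"grip": 0},{"dx": -30,"dy": -5,"dz": 0,"wx": 0,"wy": 0,"wz": 0,"grip": 0},{"dx": -36,"dy": -10,"dz": 0,"wx": 0,"wy": 0,"wz": 0,"grip": 0},{"dx": -36,"dy": -10,"dz": 0,"wx": 0,"wy": 0,"wz": 0,"grip": 0},{"dx": -36,"dy": -10,"dz": 0,"wx": 0,"wy": 0,"wz": 0,"grip": 0},{"dx": -20,"dy": -5,"dz": 0,"wx": 0,"wy": 0,"wz": 0,"grip": 0},{"dx": 0,"dy": 0,"dz": 0,"wx": 0,"wy": 0,"wz": 0,"grip": 0},{"dx": 0,"dy": 0,"dz": 0,"wx": 0,"wy": 0,"wz": 0,"grip": 0},{"dx": 0,"dy": 0,"dz": 0,"wx": 0,"wy": 0,"wz": 0,"grip": 0}]'

```text
time: 7.9
position: [0.5297, -0.0668, 0.2216]
eef_rot: [-0.022, 0.708, 0.029, 0.706]
wrist_force: [-0.3, -0.8, 0.4]
grip_width: -0.0003
```

```bash
python3 plan.py; python3 s3.py 4;python3 plan.py
```

```text
t 7.9 pos [ 0.5297 -0.0668  0.2216] zhead 4.18 x [-0.003  0.009 -1.   ] F [-0.3 -0.8  0.4] grip -0.00026202117302662144
7.9 [ 0.5297 -0.0668  0.2216]
carrier [([276.4, 116.3], 0.89, [0.5203, 0.0111, 0.0])]
unit_wide_top [([277.7, 78.1], 0.58, [0.5197, 0.0443, 0.06])]
unit_narrow_top [([278.5, 160.2], 0.75, [0.526, -0.0305, 0.06])]
gauge [([278.9, 158.4], 0.74, [0.5267, -0.0362, 0.0])]
gauge_grip []
t 8.2 pos [ 0.5293 -0.0669  0.221 ] zhead 4.2 x [-0.005  0.01  -1.   ] F [0.6 0.2 0.2] grip -0.00010535439600060517
```

View pics/wrist4.png

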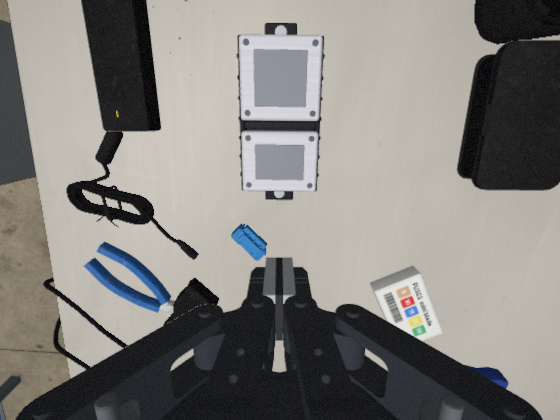

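```bash
python3 - <<'E'
import numpy as np, cv2
d=np.load("wrist4.npz"); img=d["img"]
c=img[10:210,210:350]; cv2.imwrite("pics/w4crop.png",cv2.resize(c,None,fx=4,fy=4,interpolation=cv2.INTER_CUBIC)[:,:][:800][:600])
cv2.imwrite("pics/w4cropb.png",cv2.resize(c,None,fx=3,fy=3,interpolation=cv2.INTER_CUBIC))
E
```

```text
(no output)
```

View pics/w4cropb.png

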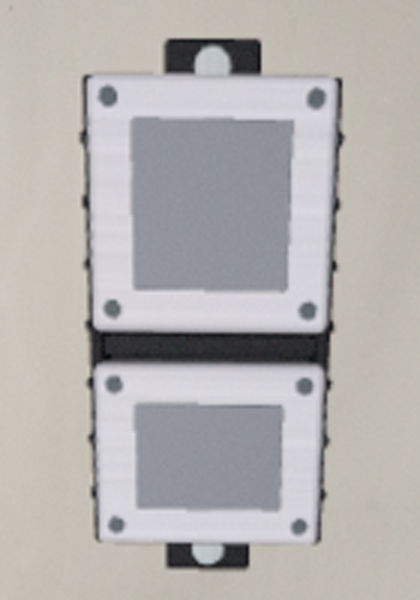

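```bash
cat > fitc.py <<'E'
from h import *
d=np.load("wrist4.npz"); img,K,E=d["img"],d["K"],d["E"]
g=cv2.cvtColor(img,cv2.COLOR_BGR2GRAY)
def refine(p,r=3):
    big=8; x,y=p; x0,y0=int(round(x))-r,int(round(y))-r
    w=g[y0:y0+2*r+1,x0:x0+2*r+1].astype(float); m=np.clip(w.max()-w-0.35*(w.max()-w.min()),0,None)
    yy,xx=np.mgrid[y0:y0+2*r+1,x0:x0+2*r+1]; return np.array([(m*xx).sum()/m.sum(),(m*yy).sum()/m.sum()])
W=[(107,96),(316,98),(112,309),(308,311)];N=[(114,384),(304,386),(117,525),(299,526)]
off=np.array([210,10])
def c(L): return [refine((np.array(p)+0.5)/3-0.5+off) for p in L]
W2,N2=c(W),c(N)
print(np.round(W2,1).tolist(),np.round(N2,1).tolist())
Pw=np.array([atz(K,E,p,.052) for p in W2]);Pn=np.array([atz(K,E,p,.052) for p in N2])
for P in (Pw,Pn):
    print(np.round(P[:,:2],4).tolist(),"w",np.round(np.linalg.norm(P[0]-P[1]),4),np.round(np.linalg.norm(P[2]-P[3]),4),"h",np.round(np.linalg.norm(P[0]-P[2]),4),np.round(np.linalg.norm(P[1]-P[3]),4))
cw,cn=Pw.mean(0),Pn.mean(0); dv=(cw-cn)[:2]; print("centres",np.round(cw,4),np.round(cn,4),"dist",np.linalg.norm(dv),"yaw",np.degrees(np.arctan2(-dv[0],dv[1])))
for P in (Pw,Pn):
    print("yaw from x-edges",[round(np.degrees(np.arctan2(*(b-a)[[1,0]])),2) for a,b in((P[0],P[1]),(P[2],P[3]))],"y-edges",[round(np.degrees(np.arctan2(-(a-b)[0],(a-b)[1])),2) for a,b in((P[0],P[2]),(P[1],P[3]))])
u=dv/np.linalg.norm(dv); print("origin",np.round(cw[:2]-.036*u,4),np.round(cn[:2]+.043*u,4))
E
python3 fitc.py
```

```text
[[245.6, 41.6], [315.0, 42.3], [247.0, 112.4], [312.2, 113.1]] [[247.6, 137.6], [311.2, 138.2], [248.4, 184.5], [309.3, 185.1]]
[[0.4881, 0.0738], [0.5515, 0.0779], [0.492, 0.0124], [0.5555, 0.0164]] w 0.0635 0.0636 h 0.0615 0.0616
[[0.4936, -0.0115], [0.557, -0.0074], [0.4965, -0.059], [0.56, -0.0549]] w 0.0635 0.0636 h 0.0476 0.0476
centres [0.5218 0.0451 0.052 ] [ 0.5268 -0.0332  0.052 ] dist 0.07847828377443654 yaw 3.660949534798639
yaw from x-edges [np.float64(3.67), np.float64(3.61)] y-edges [np.float64(3.67), np.float64(3.69)]
yaw from x-edges [np.float64(3.69), np.float64(3.67)] y-edges [np.float64(3.51), np.float64(3.67)]
origin [0.5241 0.0092] [0.524  0.0097]
```

```bash
python3 plan.py 0.515 0.20 0.30 4.5 37 6.5
```

```text
t 8.2 pos [ 0.5293 -0.0669  0.221 ] zhead 4.2 x [-0.005  0.01  -1.   ] F [0.6 0.2 0.2] grip -0.00010535439600060517
n 8
[{"dx": -9.5, "dy": 33.5, "dz": 0.6, "wx": -0.04, "wy": -0.03, "wz": -0.07}, {"dx": -9.6, "dy": 33.5, "dz": 0.6, "wx": -0.04, "wy": -0.03, "wz": -0.07}, {"dx": -9.6, "dy": 33.5, "dz": 0.7, "wx": -0.04, "wy": -0.03, "wz": -0.07}, {"dx": -9.7, "dy": 33.5, "dz": 0.7, "wx": -0.04, "wy": -0.03, "wz": -0.07}, {"dx": -9.7, "dy": 33.4, "dz": 0.7, "wx": -0.03, "wy": -0.03, "wz": -0.07}, {"dx": -9.8, "dy": 33.4, "dz": 0.8, "wx": -0.04, "wy": -0.04, "wz": -0.07}, {"dx": -9.8, "dy": 33.4, "dz": 0.8, "wx": -0.03, "wy": -0.03, "wz": -0.08}, {"dx": -9.8, "dy": 33.5, "dz": 0.8, "wx": -0.04, "wy": -0.04, "wz": -0.07}]
```

servo_tool --motion '[{"dx": -10,"dy": 34,"dz": 0.5,"wx": 0,"wy": 0,"wz": 0,"grip": 90},{"dx": -10,"dy": 34,"dz": 0.5,"wx": 0,"wy": 0,"wz": 0,"grip": 90},{"dx": -10,"dy": 34,"dz": 0.5,"wx": 0,"wy": 0,"wz": 0,"grip": 90},{"dx": -10,"dy": 34,"dz": 0.5,"wx": 0,"wy": 0,"wz": 0,"grip": 90},{"dx": -10,"dy": 34,"dz": 0.5,"wx": 0,"wy": 0,"wz": 0,"grip": 90},{"dx": -10,"dy": 34,"dz": 0.5,"wx": 0,"wy": 0,"wz": -0.2,"grip": 90},{"dx": -10,"dy": 34,"dz": 0.5,"wx": 0,"wy": 0,"wz": -0.2,"grip": 90},{"dx": -5,"dy": 20,"dz": 0.5,"wx": 0,"wy": 0,"wz": 0,"grip": 90},{"dx": 0,"dy": 0,"dz": 0,"wx": 0,"wy": 0,"wz": 0,"grip": 90},{"dx": 0,"dy": 0,"dz": 0,"wx": 0,"wy": 0,"wz": 0,"grip": 90},{"dx": 0,"dy": 0,"dz": 0,"wx": 0,"wy": 0,"wz": 0,"grip": 90}]'

```text
time: 9.12
position: [0.513, 0.1996, 0.2927]
eef_rot: [-0.023, 0.714, 0.025, 0.7]
wrist_force: [-0.2, -0.5, -0.3]
grip_width: 0.077
```

```bash
python3 plan.py; python3 s3.py 5;python3 plan.py
```

```text
t 9.12 pos [0.513  0.1996 0.2927] zhead 3.92 x [-0.02   0.002 -1.   ] F [-0.2 -0.5 -0.3] grip 0.07695802105753403
9.12 [0.513  0.1996 0.2927]
carrier [([280.3, 284.3], 0.8, [0.5218, 0.0173, 0.0])]
unit_wide_top [([198.5, 152.8], 0.71, [0.4076, 0.2269, 0.06]), ([278.8, 287.0], 0.59, [0.5185, 0.0486, 0.06])]
unit_narrow_top [([289.9, 80.5], 0.68, [0.5125, 0.3156, 0.06]), ([282.4, 333.8], 0.6, [0.5292, -0.0296, 0.06])]
gauge [([289.5, 89.2], 0.56, [0.5132, 0.3112, 0.0])]
gauge_grip [([290.6, 79.2], 0.84, [0.5126, 0.3087, 0.138]), ([280.6, 330.6], 0.44, [0.5229, 0.0384, 0.138])]
t 9.42 pos [0.5137 0.198  0.2929] zhead 3.72 x [-0.02   0.002 -1.   ] F [-0.6  0.2 -0.1] grip 0.07702532346403497
```

View pics/wrist5.png

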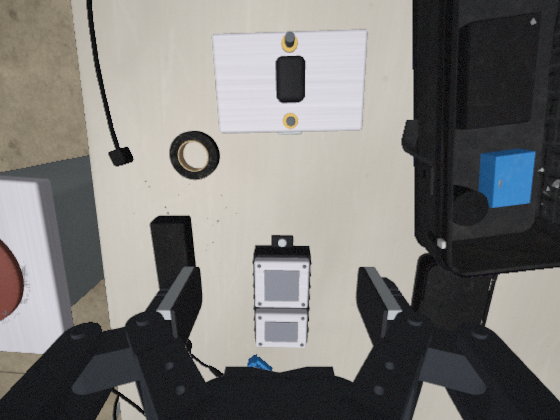

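```bash
cat > fitg.py <<'E'
from h import *
d=np.load("wrist5.npz"); img,K,E=d["img"],d["K"],d["E"]
c=img[15:155,195:385]; cv2.imwrite("pics/w5crop.png",cv2.resize(c,None,fx=4,fy=4,interpolation=cv2.INTER_CUBIC))
hsv=cv2.cvtColor(img,cv2.COLOR_BGR2HSV); g=img.astype(int)
roi=np.zeros(img.shape[:2],np.uint8)
m=((g[:,:,0]>g[:,:,2]-6)&(g.min(2)>150)).astype(np.uint8)
m[:, :195]=0;m[:,385:]=0;m[155:]=0;m[:20]=0
m=cv2.morphologyEx(m,cv2.MORPH_CLOSE,np.ones((3,3)))
cs,_=cv2.findContours(m,cv2.RETR_EXTERNAL,cv2.CHAIN_APPROX_NONE); cc=max(cs,key=cv2.contourArea)
print("area",cv2.contourArea(cc), cv2.boundingRect(cc), img[60,240],img[60,200])
h=cv2.convexHull(cc); ap=cv2.approxPolyDP(h,6,True)[:,0]; print(ap.tolist())
P=np.array([atz(K,E,p,.111) for p in ap]); print(np.round(P,4).tolist())
if len(P)==4:
    for i in range(4): e=P[(i+1)%4]-P[i]; print("edge",round(np.linalg.norm(e),4),round(np.degrees(np.arctan2(e[1],e[0])),2))
    print("centre",np.round(P.mean(0),4))
vis=img.copy(); cv2.drawContours(vis,[cc],-1,(0,0,255),1); cv2.imwrite("pics/w5m.png",cv2.resize(vis[15:155,195:385],None,fx=4,fy=4,interpolation=cv2.INTER_NEAREST))
E
python3 fitg.py
```

```text
area 14505.0 (212, 29, 156, 106) [223 216 218] [189 198 202]
[[366, 30], [360, 129], [220, 132], [213, 34]]
[[0.5796, 0.3584, 0.111], [0.5874, 0.2696, 0.111], [0.4441, 0.2566, 0.111], [0.4365, 0.3459, 0.111]]
edge 0.0891 -84.99
edge 0.1439 -174.79
edge 0.0896 94.85
edge 0.1436 5.02
centre [0.5119 0.3076 0.111 ]
```

View pics/w5crop.png

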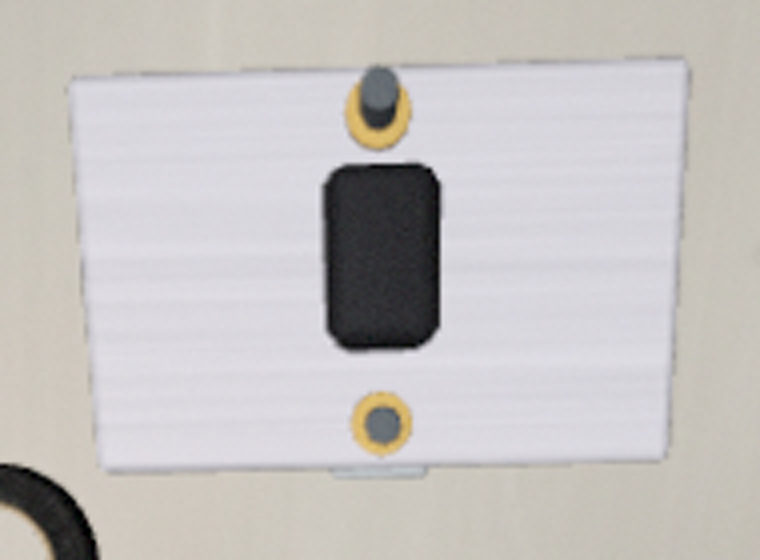

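View pics/w5m.png

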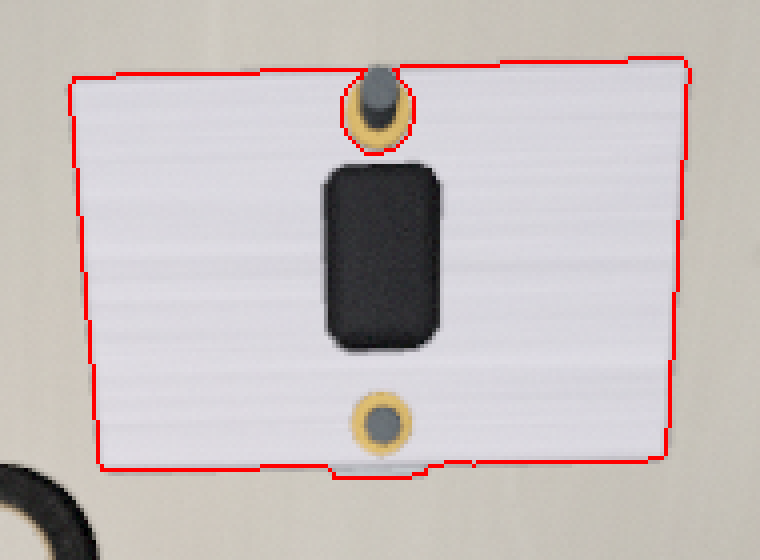

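```bash
python3 s3.py 6; python3 plan.py 0.513 0.30 0.25 4.9 30 6.5
```

```text
9.42 [0.5137 0.198  0.2929]
carrier [([279.2, 283.9], 0.73, [0.5202, 0.0159, 0.0])]
unit_wide_top [([277.1, 283.9], 0.77, [0.516, 0.0515, 0.06])]
unit_narrow_top [([283.8, 326.5], 0.64, [0.5304, -0.0186, 0.06])]
gauge [([288.0, 85.4], 0.84, [0.5121, 0.314, 0.0])]
gauge_grip [([286.9, 76.4], 0.87, [0.5102, 0.3091, 0.138])]
t 9.72 pos [0.5134 0.1994 0.2933] zhead 3.85 x [-0.019  0.003 -1.   ] F [0.3 0.1 0.7] grip 0.07647138819086521
n 4
[{"dx": 10.9, "dy": 25.1, "dz": 1.8, "wx": -0.26, "wy": -0.27, "wz": -0.06}, {"dx": 10.9, "dy": 25.0, "dz": 1.9, "wx": -0.27, "wy": -0.27, "wz": -0.06}, {"dx": 10.8, "dy": 25.1, "dz": 1.9, "wx": -0.26, "wy": -0.27, "wz": -0.06}, {"dx": 10.8, "dy": 25.0, "dz": 2.0, "wx": -0.27, "wy": -0.27, "wz": -0.06}]
```

servo_tool --motion '[{"dx": 11,"dy": 25,"dz": 2,"wx": -0.3,"wy": -0.3,"wz": 0,"grip": 90},{"dx": 11,"dy": 25,"dz": 2,"wx": -0.3,"wy": -0.3,"wz": 0,"grip": 90},{"dx": 11,"dy": 25,"dz": 2,"wx": -0.3,"wy": -0.3,"wz": 0,"grip": 90},{"dx": 11,"dy": 22,"dz": 2,"wx": -0.3,"wy": -0.3,"wz": 0,"grip": 90},{"dx": 0,"dy": 0,"dz": 0,"wx": 0,"wy": 0,"wz": 0,"grip": 90},{"dx": 0,"dy": 0,"dz": 0,"wx": 0,"wy": 0,"wz": 0,"grip": 90},{"dx": 0,"dy": 0,"dz": 0,"wx": 0,"wy": 0,"wz": 0,"grip": 90}]'

```text
time: 10.3
position: [0.5161, 0.2983, 0.248]
eef_rot: [-0.028, 0.705, 0.03, 0.708]
wrist_force: [0.3, 0.1, -0.8]
grip_width: 0.0771
```

```bash
python3 plan.py; python3 s3.py 7;python3 plan.py; python3 -c "
import cv2;i=cv2.imread('pics/wrist7.png')
"
```

```text
t 10.3 pos [0.5161 0.2983 0.248 ] zhead 4.75 x [ 0.005  0.003 -1.   ] F [ 0.3  0.1 -0.8] grip 0.077073594913374
10.3 [0.5161 0.2983 0.248 ]
carrier [([268.5, 354.9], 0.83, [0.5245, 0.0152, 0.0])]
unit_wide_top [([265.1, 366.5], 0.73, [0.5189, 0.0508, 0.06])]
unit_narrow_top []
gauge [([276.2, 168.2], 0.73, [0.5126, 0.3113, 0.0])]
gauge_grip [([272.3, 196.8], 0.85, [0.5099, 0.3092, 0.138])]
t 10.6 pos [0.5171 0.2972 0.2486] zhead 4.6 x [ 0.007  0.003 -1.   ] F [-0.4 -0.7  0.3] grip 0.07705748766168811
```

View pics/wrist7.png

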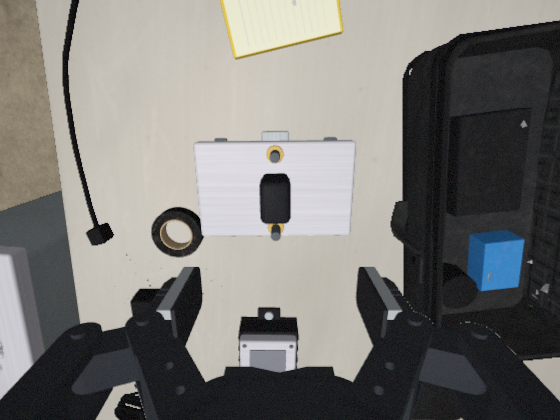

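```bash
cat > fitg2.py <<'E'
from h import *
def corners(tag,box):
    d=np.load("wrist%s.npz"%tag); img,K,E=d["img"],d["K"],d["E"]; g=img.astype(int); x0,y0,x1,y1=box
    m=((g[:,:,0]>g[:,:,2]-6)&(g.min(2)>150)).astype(np.uint8)
    mm=np.zeros_like(m); mm[y0:y1,x0:x1]=m[y0:y1,x0:x1]
    mm=cv2.morphologyEx(mm,cv2.MORPH_CLOSE,np.ones((3,3))); mm=cv2.morphologyEx(mm,cv2.MORPH_OPEN,np.ones((9,9)))
    cs,_=cv2.findContours(mm,cv2.RETR_EXTERNAL,cv2.CHAIN_APPROX_NONE); cc=max(cs,key=cv2.contourArea)[:,0].astype(float)
    ap=cv2.approxPolyDP(cv2.convexHull(cc.astype(np.int32)),8,True)[:,0].astype(float)
    if len(ap)!=4: print(tag,ap.tolist()); 
    c=ap.mean(0); ap=np.array(sorted(ap,key=lambda p:np.arctan2(p[1]-c[1],p[0]-c[0]))) # TL,TR,BR,BL
    L=[]
    for i in range(4):
        a,b=ap[i],ap[(i+1)%4]; t=(b-a)/np.linalg.norm(b-a); n=np.array([-t[1],t[0]])
        r=cc-a; s=r@t; dd=abs(r@n); k=(s>8)&(s<np.linalg.norm(b-a)-8)&(dd<2.5)
        q=cc[k]; vx,vy,px,py=cv2.fitLine(q.astype(np.float32),cv2.DIST_HUBER,0,.01,.01).ravel()
        # outward half-pixel
        o=np.array([px,py])-c; nn=np.array([-vy,vx]); nn*=np.sign(o@nn); L.append((np.array([px,py])+0.5*nn,np.array([vx,vy])))
    out=[]
    for i in range(4):
        (p,u),(q,v)=L[i-1],L[i]; s=np.linalg.solve(np.stack([u,-v],1),q-p); out.append(p+s[0]*u)
    return np.array(out),K,E
obs=[]
for tag,box in (("5",(195,15,390,142)),("6",(195,15,390,142)),("7",(180,132,365,245))):
    c,K,E=corners(tag,box); print(tag,np.round(c,1).tolist()); obs.append((c,K,E))
    for z in (.105,.111):
        P=np.array([atz(K,E,p,z) for p in c]); e=P[[1,2,3,0]]-P
        print(" z",z,"edges",np.round(np.linalg.norm(e,axis=1),4),"yaw",np.round(np.degrees(np.arctan2(e[0,1],e[0,0])),2),np.round(np.degrees(np.arctan2(-e[2,1],-e[2,0])),2),np.round(np.degrees(np.arctan2(e[3,1],e[3,0])),2)-90,"c",np.round(P.mean(0),4))
X=[]
for i in range(4):
    x,r=tri([(K,E,c[i]) for c,K,E in obs]); X.append(x); print(np.round(x,4),np.round(r,4))
print("mean",np.round(np.mean(X,0),4))
E
python3 fitg2.py
```

```text
5 [[211.1999969482422, 33.5], [367.3999938964844, 28.600000381469727], [361.6000061035156, 129.6999969482422], [219.10000610351562, 132.6999969482422]]
 z 0.105 edges [0.1492 0.0927 0.1493 0.0925] yaw 5.27 5.19 5.230000000000004 c [0.512  0.3082 0.105 ]
 z 0.111 edges [0.1465 0.091  0.1466 0.0908] yaw 5.27 5.19 5.230000000000004 c [0.5119 0.3077 0.111 ]
6 [[209.6999969482422, 31.899999618530273], [366.29998779296875, 26.200000762939453], [360.79998779296875, 128.0], [218.3000030517578, 131.60000610351562]]
 z 0.105 edges [0.1495 0.093  0.1491 0.0927] yaw 5.32 5.23 5.469999999999999 c [0.5119 0.3081 0.105 ]
 z 0.111 edges [0.1467 0.0913 0.1464 0.091 ] yaw 5.32 5.23 5.469999999999999 c [0.5119 0.3075 0.111 ]
7 [[355.0, 142.0], [348.0, 234.0], [202.0, 234.0], [194.0, 143.0], [262.0, 132.0]]
7 [[193.1999969482422, 143.8000030517578], [290.6000061035156, 133.8000030517578], [355.70001220703125, 143.39999389648438], [349.5, 235.8000030517578]]
 z 0.105 edges [0.0896 0.0606 0.0913 0.1754] yaw 10.46 95.3 63.52000000000001 c [0.5323 0.3323 0.105 ]
 z 0.111 edges [0.0877 0.0593 0.0894 0.1717] yaw 10.46 95.3 63.52000000000001 c [0.5318 0.3332 0.111 ]
[0.4356 0.3455 0.1136] [0.0002 0.0004 0.0006]
[0.5488 0.3482 0.1869] [0.0173 0.0176 0.0349]
[ 1.0604  0.2301 -1.8071] [0.0088 0.0108 0.0175]
[0.5021 0.2932 0.3136] [0.0293 0.0298 0.0591]
mean [ 0.6367  0.3042 -0.2983]
```

```bash
sed -i 's/("7",(180,132,365,245))/("7",(180,141,365,245))/' fitg2.py; python3 fitg2.py; python3 plan.py 0.512 0.3077 0.195 5.2 30 6.5
```

```text
5 [[211.1999969482422, 33.5], [367.3999938964844, 28.600000381469727], [361.6000061035156, 129.6999969482422], [219.10000610351562, 132.6999969482422]]
 z 0.105 edges [0.1492 0.0927 0.1493 0.0925] yaw 5.27 5.19 5.230000000000004 c [0.512  0.3082 0.105 ]
 z 0.111 edges [0.1465 0.091  0.1466 0.0908] yaw 5.27 5.19 5.230000000000004 c [0.5119 0.3077 0.111 ]
6 [[209.6999969482422, 31.899999618530273], [366.29998779296875, 26.200000762939453], [360.79998779296875, 128.0], [218.3000030517578, 131.60000610351562]]
 z 0.105 edges [0.1495 0.093  0.1491 0.0927] yaw 5.32 5.23 5.469999999999999 c [0.5119 0.3081 0.105 ]
 z 0.111 edges [0.1467 0.0913 0.1464 0.091 ] yaw 5.32 5.23 5.469999999999999 c [0.5119 0.3075 0.111 ]
7 [[192.6999969482422, 141.6999969482422], [355.8999938964844, 141.10000610351562], [349.6000061035156, 234.89999389648438], [201.5, 235.6999969482422]]
 z 0.105 edges [0.1494 0.0923 0.1493 0.0924] yaw 5.0 5.05 5.390000000000001 c [0.5122 0.3069 0.105 ]
 z 0.111 edges [0.1463 0.0903 0.1461 0.0905] yaw 5.0 5.05 5.390000000000001 c [0.5121 0.3083 0.111 ]
[0.4342 0.3467 0.1084] [0.0001 0.0002 0.0001]
[0.5807 0.3597 0.111 ] [0. 0. 0.]
[0.5897 0.2688 0.1087] [0.0001 0.0001 0.0001]
[0.4425 0.2554 0.1075] [0.0002 0.0001 0.0002]
mean [0.5118 0.3076 0.1089]
t 10.6 pos [0.5171 0.2972 0.2486] zhead 4.6 x [ 0.007  0.003 -1.   ] F [-0.4 -0.7  0.3] grip 0.07705748766168811
n 2
[{"dx": 26.8, "dy": 5.4, "dz": -2.3, "wx": -0.3, "wy": 0.2, "wz": -0.07}, {"dx": 26.8, "dy": 5.4, "dz": -2.2, "wx": -0.3, "wy": 0.21, "wz": -0.08}]
```

servo_tool --motion '[{"dx": 20,"dy": 5.5,"dz": -2.5,"wx": -0.3,"wy": 0.2,"wz": 0,"grip": 90},{"dx": 18,"dy": 5.5,"dz": -2,"wx": -0.3,"wy": 0.2,"wz": 0,"grip": 90},{"dx": 5,"dy": 0,"dz": 0,"wx": 0,"wy": 0,"wz": 0,"grip": 90},{"dx": 0,"dy": 0,"dz": 0,"wx": 0,"wy": 0,"wz": 0,"grip": 90},{"dx": 0,"dy": 0,"dz": 0,"wx": 0,"wy": 0,"wz": 0,"grip": 90}]'

```text
time: 11.02
position: [0.5148, 0.3058, 0.2073]
eef_rot: [-0.029, 0.704, 0.031, 0.709]
wrist_force: [-0.3, 0.8, -0.2]
grip_width: 0.0768
```

```bash
python3 plan.py 0.512 0.3077 0.118 5.2 20 6.5
```

```text
t 11.02 pos [0.5148 0.3058 0.2073] zhead 4.89 x [ 0.006  0.004 -1.   ] F [-0.3  0.8 -0.2] grip 0.07683482646130023
n 5
[{"dx": 17.9, "dy": 0.4, "dz": -0.6, "wx": -0.06, "wy": 0.07, "wz": -0.04}, {"dx": 17.9, "dy": 0.4, "dz": -0.6, "wx": -0.06, "wy": 0.07, "wz": -0.04}, {"dx": 17.8, "dy": 0.4, "dz": -0.6, "wx": -0.06, "wy": 0.07, "wz": -0.04}, {"dx": 17.9, "dy": 0.4, "dz": -0.6, "wx": -0.07, "wy": 0.07, "wz": -0.03}, {"dx": 17.8, "dy": 0.4, "dz": -0.5, "wx": -0.06, "wy": 0.07, "wz": -0.04}]
```

servo_tool --motion '[{"dx": 18,"dy": 0.5,"dz": -1,"wx": -0.1,"wy": 0.1,"wz": 0,"grip": 90},{"dx": 20,"dy": 0.5,"dz": -1,"wx": -0.1,"wy": 0.1,"wz": 0,"grip": 90},{"dx": 20,"dy": 0.5,"dz": -1,"wx": 0,"wy": 0.1,"wz": 0,"grip": 90},{"dx": 14,"dy": 0,"dz": 0,"wx": 0,"wy": 0,"wz": 0,"grip": 90},{"dx": 8,"dy": 0,"dz": 0,"wx": 0,"wy": 0,"wz": 0,"grip": 90},{"dx": 0,"dy": 0,"dz": 0,"wx": 0,"wy": 0,"wz": 0,"grip": 90},{"dx": 0,"dy": 0,"dz": 0,"wx": 0,"wy": 0,"wz": 0,"grip": 90}]'

```text
time: 11.6
position: [0.519, 0.3077, 0.1329]
eef_rot: [-0.026, 0.701, 0.032, 0.712]
wrist_force: [0.1, 0.9, 0.2]
grip_width: 0.0772
```

```bash
python3 plan.py 0.512 0.3077 0.118 5.2 20 6.5; python3 s3.py 8
```

```text
t 11.6 pos [0.519  0.3077 0.1329] zhead 4.71 x [ 0.015  0.01  -1.   ] F [0.1 0.9 0.2] grip 0.07716211654966977
n 1
[{"dx": 14.8, "dy": 0.5, "dz": -7.2, "wx": -0.49, "wy": 0.93, "wz": -0.5}]
11.6 [0.519  0.3077 0.1329]
carrier [([269.3, 201.7], 0.21, [0.5118, 0.3085, 0.0])]
unit_wide_top []
unit_narrow_top []
gauge [([270.5, 201.0], 0.89, [0.5129, 0.3093, 0.0])]
gauge_grip [([263.0, 275.3], 0.98, [0.5106, 0.3074, 0.138])]
```

View pics/wrist8.png

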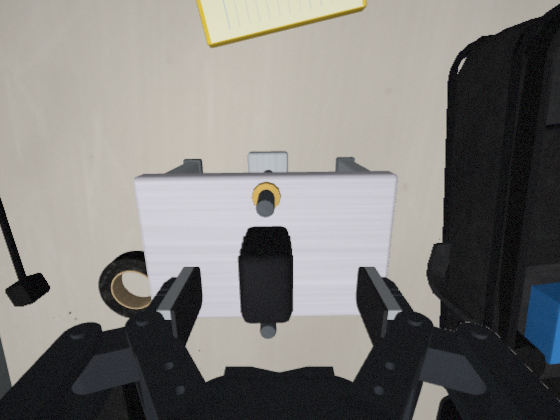

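servo_tool --motion '[{"dx": 3,"dy": 0.5,"dz": -7,"wx": -0.5,"wy": 1,"wz": -0.5,"grip": 90},{"dx": 5,"dy": 0,"dz": 0,"wx": 0,"wy": 0.2,"wz": 0,"grip": 90},{"dx": 5,"dy": 0,"dz": 0,"wx": 0,"wy": 0,"wz": 0,"grip": 90},{"dx": 0,"dy": 0,"dz": 0,"wx": 0,"wy": 0,"wz": 0,"grip": 90}]'

```text
time: 12.23
position: [0.5113, 0.3085, 0.12]
eef_rot: [-0.033, 0.708, 0.033, 0.705]
wrist_force: [-0.0, -0.1, -1.3]
grip_width: 0.0769
```

```bash
python3 plan.py 0.512 0.3077 0.118 5.2 20 6.5
```

```text
t 12.23 pos [0.5113 0.3085 0.12  ] zhead 5.32 x [-0.005 -0.    -1.   ] F [-0.  -0.1 -1.3] grip 0.07694978673403309
n 1
[{"dx": 2.0, "dy": -0.8, "dz": 0.7, "wx": 0.12, "wy": -0.27, "wz": -0.02}]
```

servo_tool --motion '[{"dx": 1.5,"dy": -0.5,"dz": 0.5,"wx": 0,"wy": -0.2,"wz": 0,"grip": 90},{"dx": 0,"dy": 0,"dz": 0,"wx": 0,"wy": 0,"wz": 0,"grip": 0},{"dx": 0,"dy": 0,"dz": 0,"wx": 0,"wy": 0,"wz": 0,"grip": 0},{"dx": 0,"dy": 0,"dz": 0,"wx": 0,"wy": 0,"wz": 0,"grip": 0},{"dx": 0,"dy": 0,"dz": 0,"wx": 0,"wy": 0,"wz": 0,"grip": 0},{"dx": 0,"dy": 0,"dz": 0,"wx": 0,"wy": 0,"wz": 0,"grip": 0},{"dx": 0,"dy": 0,"dz": 0,"wx": 0,"wy": 0,"wz": 0,"grip": 0},{"dx": 0,"dy": 0,"dz": 0,"wx": 0,"wy": 0,"wz": 0,"grip": 0}]' --newtons 60

```text
time: 12.9
position: [0.5122, 0.3078, 0.1175]
eef_rot: [-0.033, 0.707, 0.033, 0.706]
wrist_force: [1.0, -0.0, 0.1]
grip_width: 0.0232
```

```bash
python3 plan.py 0.512 0.3077 0.118 5.2 20 6.5; python3 s3.py 9
```

```text
t 12.9 pos [0.5122 0.3078 0.1175] zhead 5.3 x [-0.001  0.    -1.   ] F [ 1.  -0.   0.1] grip 0.023177557775145127
n 1
[{"dx": -0.5, "dy": -0.1, "dz": -0.2, "wx": 0.1, "wy": -0.07, "wz": -0.01}]
12.9 [0.5122 0.3078 0.1175]
carrier []
unit_wide_top []
unit_narrow_top []
gauge [([279.6, 201.8], 0.91, [0.5119, 0.3124, 0.0])]
gauge_grip [([276.9, 291.1], 0.9, [0.5109, 0.3086, 0.138]), ([279.5, 203.7], 0.53, [0.5082, 0.3502, 0.138])]
```

View pics/wrist9.png

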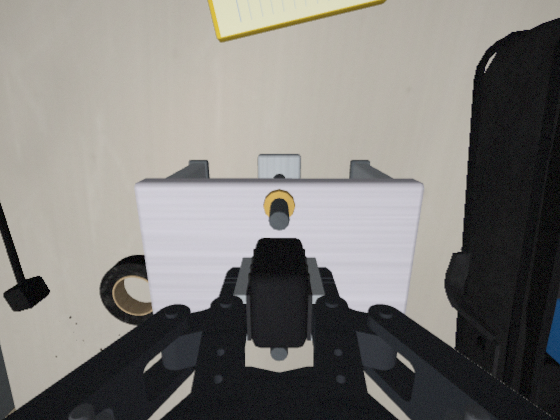

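servo_tool --motion '[{"dx": -5,"dy": 0,"dz": 0,"wx": 0,"wy": 0,"wz": 0,"grip": 0},{"dx": -12,"dy": 0,"dz": 0,"wx": 0,"wy": 0,"wz": 0,"grip": 0},{"dx": -20,"dy": 0,"dz": 0,"wx": 0,"wy": 0,"wz": 0,"grip": 0},{"dx": -25,"dy": 0,"dz": 0,"wx": 0,"wy": 0,"wz": 0,"grip": 0},{"dx": -25,"dy": 0,"dz": 0,"wx": 0,"wy": 0,"wz": 0,"grip": 0},{"dx": -12,"dy": 0,"dz": 0,"wx": 0,"wy": 0,"wz": 0,"grip": 0},{"dx": -5,"dy": 0,"dz": 0,"wx": 0,"wy": 0,"wz": 0,"grip": 0}]'

```text
time: 13.78
position: [0.5059, 0.3016, 0.2169]
eef_rot: [-0.038, 0.715, 0.028, 0.698]
wrist_force: [-0.8, 0.7, -4.0]
grip_width: 0.0229
```

```bash
python3 plan.py 0.5242 0.0094 0.225 3.7 28 6.5
```

```text
t 13.78 pos [0.5059 0.3016 0.2169] zhead 5.35 x [-0.023 -0.016 -1.   ] F [-0.8  0.7 -4. ] grip 0.022948645803549477
n 11
[{"dx": -0.3, "dy": -26.6, "dz": -0.8, "wx": 0.15, "wy": -0.13, "wz": 0.08}, {"dx": -0.4, "dy": -26.6, "dz": -0.8, "wx": 0.15, "wy": -0.13, "wz": 0.08}, {"dx": -0.4, "dy": -26.6, "dz": -0.7, "wx": 0.15, "wy": -0.13, "wz": 0.07}, {"dx": -0.4, "dy": -26.6, "dz": -0.6, "wx": 0.15, "wy": -0.13, "wz": 0.08}, {"dx": -0.5, "dy": -26.6, "dz": -0.6, "wx": 0.15, "wy": -0.13, "wz": 0.07}, {"dx": -0.5, "dy": -26.6, "dz": -0.5, "wx": 0.15, "wy": -0.13, "wz": 0.08}, {"dx": -0.6, "dy": -26.6, "dz": -0.4, "wx": 0.15, "wy": -0.13, "wz": 0.07}, {"dx": -0.6, "dy": -26.6, "dz": -0.3, "wx": 0.15, "wy": -0.13, "wz": 0.08}, {"dx": -0.6, "dy": -26.7, "dz": -0.3, "wx": 0.15, "wy": -0.12, "wz": 0.07}, {"dx": -0.7, "dy": -26.6, "dz": -0.2, "wx": 0.15, "wy": -0.13, "wz": 0.08}, {"dx": -0.7, "dy": -26.7, "dz": -0.2, "wx": 0.16, "wy": -0.12, "wz": 0.07}]
```

servo_tool --motion '[{"dx": -2,"dy": -15,"dz": -1,"wx": 0.1,"wy": -0.3,"wz": 0.2,"grip": 0},{"dx": -1,"dy": -25,"dz": -1,"wx": 0.1,"wy": -0.3,"wz": 0.2,"grip": 0},{"dx": -1,"dy": -30,"dz": -1,"wx": 0.2,"wy": -0.3,"wz": 0.2,"grip": 0},{"dx": -1,"dy": -30,"dz": -1,"wx": 0.2,"wy": -0.2,"wz": 0.2,"grip": 0},{"dx": -1,"dy": -30,"dz": -1,"wx": 0.2,"wy": -0.2,"wz": 0.1,"grip": 0},{"dx": -1,"dy": -30,"dz": -1,"wx": 0.2,"wy": 0,"wz": 0,"grip": 0},{"dx": -1,"dy": -30,"dz": 0,"wx": 0.2,"wy": 0,"wz": 0,"grip": 0},{"dx": -1,"dy": -30,"dz": 0,"wx": 0.2,"wy": 0,"wz": 0,"grip": 0},{"dx": 0,"dy": -25,"dz": 0,"wx": 0.2,"wy": 0,"wz": 0,"grip": 0},{"dx": 0,"dy": -15,"dz": 0,"wx": 0,"wy": 0,"wz": 0,"grip": 0},{"dx": 0,"dy": -5,"dz": 0,"wx": 0,"wy": 0,"wz": 0,"grip": 0},{"dx": 0,"dy": 0,"dz": 0,"wx": 0,"wy": 0,"wz": 0,"grip": 0}]'

```text
time: 14.78
position: [0.5104, 0.023, 0.2151]
eef_rot: [-0.025, 0.717, 0.024, 0.696]
wrist_force: [0.7, -0.4, -5.1]
grip_width: 0.0237
```

```bash
python3 plan.py 0.5242 0.0094 0.22 3.7 20 6.5
```

```text
t 14.78 pos [0.5104 0.023  0.2151] zhead 4.01 x [-0.03  -0.003 -1.   ] F [ 0.7 -0.4 -5.1] grip 0.023697626091494253
n 1
[{"dx": -5.3, "dy": -14.5, "dz": 12.7, "wx": 0.31, "wy": -1.73, "wz": 0.04}]
```

servo_tool --motion '[{"dx": -3,"dy": -8,"dz": 7,"wx": 0.2,"wy": -1,"wz": 0,"grip": 0},{"dx": -3,"dy": -7,"dz": 6,"wx": 0.1,"wy": -0.8,"wz": 0,"grip": 0},{"dx": 0,"dy": 0,"dz": 0,"wx": 0,"wy": 0,"wz": 0,"grip": 0},{"dx": 0,"dy": 0,"dz": 0,"wx": 0,"wy": 0,"wz": 0,"grip": 0},{"dx": 0,"dy": 0,"dz": 0,"wx": 0,"wy": 0,"wz": 0,"grip": 0}]'

```text
time: 15.2
position: [0.525, 0.0134, 0.2207]
eef_rot: [-0.024, 0.706, 0.027, 0.708]
wrist_force: [-0.1, 1.1, -3.9]
grip_width: 0.023
```

```bash
python3 plan.py 0.5242 0.0094 0.20 3.7 50 6.5; cat > s4.py <<'E'
from h import *
import sys
t=sys.argv[1]
img,K,E=cam("wrist","wrist%s.png"%t); np.savez("wrist%s.npz"%t,img=img,K=K,E=E)
img,K,E=cam("scene","scene%s.png"%t); np.savez("scene%s.npz"%t,img=img,K=K,E=E)
img,K,E=cam("top","top%s.png"%t); np.savez("top%s.npz"%t,img=img,K=K,E=E)
a=cv2.imread("pics/scene%s.png"%t)[130:330,200:440]; b=cv2.imread("pics/top%s.png"%t)[160:290,200:440]
a=cv2.resize(a,None,fx=3,fy=3,interpolation=cv2.INTER_CUBIC); b=cv2.resize(b,None,fx=3.2,fy=3.2,interpolation=cv2.INTER_CUBIC)
cv2.imwrite("pics/sc%s.png"%t,a); cv2.imwrite("pics/tc%s.png"%t,b)
E
python3 s4.py 10
```

```text
t 15.2 pos [0.525  0.0134 0.2207] zhead 4.12 x [ 0.003  0.004 -1.   ] F [-0.1  1.1 -3.9] grip 0.022958506666069873
n 1
[{"dx": 20.6, "dy": -4.0, "dz": -1.1, "wx": 0.42, "wy": 0.17, "wz": -0.2}]
```

View pics/sc10.png

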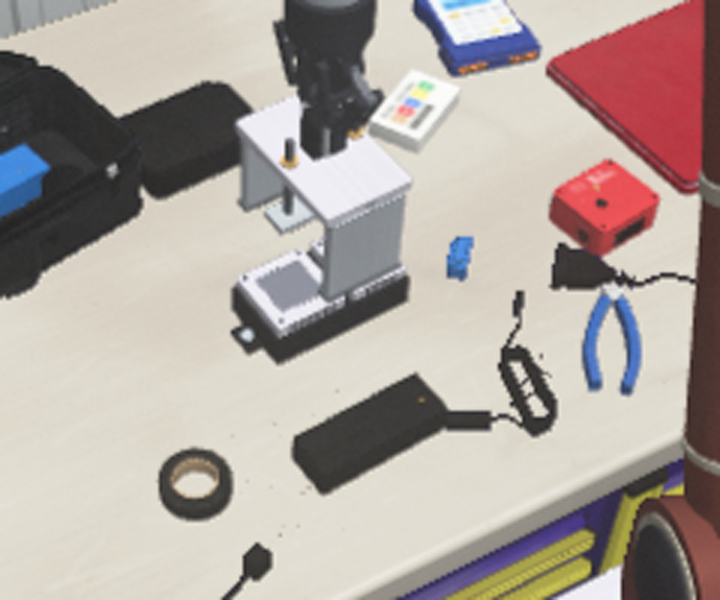

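View pics/wrist10.png

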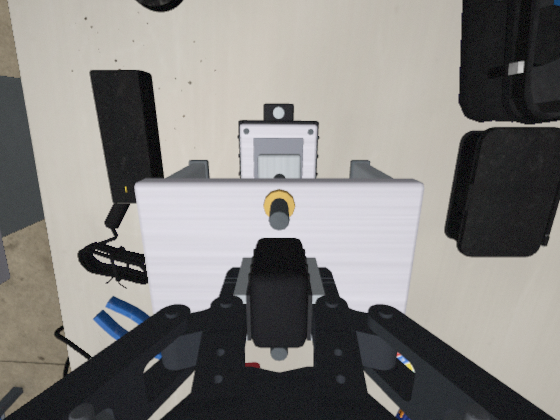

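```bash
python3 - <<'E'
from h import *
d=np.load("wrist4.npz");K,E=d["K"],d["E"]
for p in [(147,0),(160,128),(460,175),(470,60),(266,258)]:
    print(p,np.round(atz(K,E,p,.0),3),np.round(atz(K,E,p,.03),3))
E
python3 plan.py 0.5242 0.0094 0.20 3.7 50 6.5
```

```text
(147, 0) [0.379 0.115 0.   ] [0.391 0.106 0.03 ]
(160, 128) [ 0.387 -0.012  0.   ] [ 0.398 -0.01   0.03 ]
(460, 175) [ 0.746 -0.04  -0.   ] [ 0.728 -0.036  0.03 ]
(470, 60) [0.725 0.085 0.   ] [0.709 0.078 0.03 ]
(266, 258) [ 0.519 -0.167  0.   ] [ 0.52  -0.153  0.03 ]
t 15.35 pos [0.5246 0.0134 0.2206] zhead 4.14 x [ 0.002  0.003 -1.   ] F [ 0.2 -0.9 -4.9] grip 0.02352683180262862
n 1
[{"dx": 20.5, "dy": -4.0, "dz": -0.8, "wx": 0.44, "wy": 0.13, "wz": -0.19}]
```

servo_tool --motion '[{"dx": 3,"dy": -4,"dz": -0.5,"wx": 0.5,"wy": 0.1,"wz": -0.2,"grip": 0},{"dx": 10,"dy": 0,"dz": 0,"wx": 0,"wy": 0,"wz": 0,"grip": 0},{"dx": 14,"dy": 0,"dz": 0,"wx": 0,"wy": 0,"wz": 0,"grip": 0},{"dx": 14,"dy": 0,"dz": 0,"wx": 0,"wy": 0,"wz": 0,"grip": 0},{"dx": 10,"dy": 0,"dz": 0,"wx": 0,"wy": 0,"wz": 0,"grip": 0},{"dx": 0,"dy": 0,"dz": 0,"wx": 0,"wy": 0,"wz": 0,"grip": 0},{"dx": 0,"dy": 0,"dz": 0,"wx": 0,"wy": 0,"wz": 0,"grip": 0}]'

```text
time: 15.93
position: [0.5238, 0.0098, 0.1647]
eef_rot: [-0.023, 0.707, 0.022, 0.707]
wrist_force: [1.2, -0.3, -4.9]
grip_width: 0.0236
```

```bash
python3 plan.py 0.5245 0.0096 0.140 3.75 50 6.5; python3 plan.py
```

```text
t 15.93 pos [0.5238 0.0098 0.1647] zhead 3.67 x [-0.001 -0.    -1.   ] F [ 1.2 -0.3 -4.9] grip 0.0236228441167441
n 1
[{"dx": 24.7, "dy": -0.2, "dz": 0.7, "wx": -0.08, "wy": -0.03, "wz": 0.02}]
t 15.93 pos [0.5238 0.0098 0.1647] zhead 3.67 x [-0.001 -0.    -1.   ] F [ 1.2 -0.3 -4.9] grip 0.0236228441167441
```

Aligned nicely; lower on towards the units.

servo_tool --motion '[{"dx": 6,"dy": 0,"dz": 0.5,"wx": 0,"wy": 0,"wz": 0,"grip": 0},{"dx": 8,"dy": 0,"dz": 0,"wx": 0,"wy": 0,"wz": 0,"grip": 0},{"dx": 6,"dy": 0,"dz": 0,"wx": 0,"wy": 0,"wz": 0,"grip": 0},{"dx": 4,"dy": 0,"dz": 0,"wx": 0,"wy": 0,"wz": 0,"grip": 0},{"dx": 0,"dy": 0,"dz": 0,"wx": 0,"wy": 0,"wz": 0,"grip": 0},{"dx": 0,"dy": 0,"dz": 0,"wx": 0,"wy": 0,"wz": 0,"grip": 0}]'

```text
time: 16.43
position: [0.5255, 0.01, 0.139]
eef_rot: [-0.022, 0.706, 0.022, 0.707]
wrist_force: [-0.7, 0.1, -4.9]
grip_width: 0.0232
```

```bash
python3 plan.py 0.5245 0.0096 0.130 3.75 50 6.5; python3 s4.py 11
```

```text
t 16.43 pos [0.5255 0.01   0.139 ] zhead 3.64 x [ 0.002  0.    -1.   ] F [-0.7  0.1 -4.9] grip 0.02320645153267062
n 1
[{"dx": 9.0, "dy": -0.3, "dz": -1.0, "wx": -0.11, "wy": 0.11, "wz": 0.01}]
```

View pics/sc11.png

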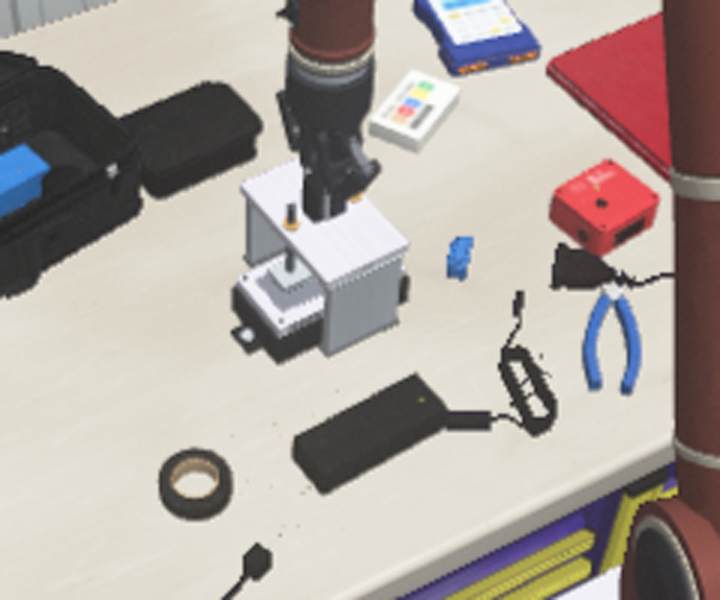

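View pics/wrist11.png

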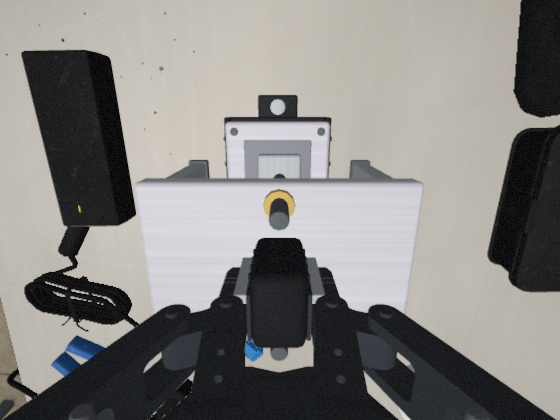

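servo_tool --motion '[{"dx": 3,"dy": 0,"dz": -1,"wx": 0,"wy": 0.1,"wz": 0,"grip": 0},{"dx": 4,"dy": 0,"dz": 0,"wx": 0,"wy": 0,"wz": 0,"grip": 0},{"dx": 4,"dy": 0,"dz": 0,"wx": 0,"wy": 0,"wz": 0,"grip": 0},{"dx": 3,"dy": 0,"dz": 0,"wx": 0,"wy": 0,"wz": 0,"grip": 0},{"dx": 2,"dy": 0,"dz": 0,"wx": 0,"wy": 0,"wz": 0,"grip": 0},{"dx": 1,"dy": 0,"dz": 0,"wx": 0,"wy": 0,"wz": 0,"grip": 0}]'

```text
time: 17.08
position: [0.5261, 0.0102, 0.1224]
eef_rot: [-0.022, 0.705, 0.022, 0.708]
wrist_force: [0.7, -0.5, -3.6]
grip_width: 0.0231
```

```bash
python3 plan.py 0.5245 0.0096 0.1175 3.75 50 6.5
```

```text
t 17.08 pos [0.5261 0.0102 0.1224] zhead 3.62 x [ 0.005  0.    -1.   ] F [ 0.7 -0.5 -3.6] grip 0.02313502233072688
n 1
[{"dx": 4.9, "dy": -0.5, "dz": -1.6, "wx": -0.13, "wy": 0.27, "wz": 0.01}]
```

servo_tool --motion '[{"dx": 0.5,"dy": -0.5,"dz": -1.5,"wx": -0.1,"wy": 0.3,"wz": 0,"grip": 0},{"dx": 1,"dy": 0,"dz": 0,"wx": 0,"wy": 0,"wz": 0,"grip": 0},{"dx": 1,"dy": 0,"dz": 0,"wx": 0,"wy": 0,"wz": 0,"grip": 0}]'

```text
time: 17.33
position: [0.525, 0.0098, 0.1199]
eef_rot: [-0.023, 0.707, 0.023, 0.707]
wrist_force: [0.4, 1.1, -3.3]
grip_width: 0.0236
```

```bash
python3 plan.py 0.5245 0.0096 0.1175 3.75 50 6.5
```

```text
t 17.33 pos [0.525  0.0098 0.1199] zhead 3.74 x [ 0.  0. -1.] F [ 0.4  1.1 -3.3] grip 0.023583376311250036
n 1
[{"dx": 2.4, "dy": -0.1, "dz": -0.5, "wx": -0.01, "wy": 0.0, "wz": -0.0}]
```

servo_tool --motion '[{"dx": 1.2,"dy": 0,"dz": -0.5,"wx": 0,"wy": 0,"wz": 0,"grip": 0},{"dx": 1.2,"dy": 0,"dz": 0,"wx": 0,"wy": 0,"wz": 0,"grip": 0}]'

```text
time: 17.5
position: [0.525, 0.0098, 0.1176]
eef_rot: [-0.023, 0.706, 0.023, 0.707]
wrist_force: [-0.3, -0.2, 4.8]
grip_width: 0.0234
```

```bash
python3 plan.py 0.5245 0.0096 0.1175 3.75 50 6.5
```

```text
t 17.5 pos [0.525  0.0098 0.1176] zhead 3.74 x [ 0.001  0.    -1.   ] F [-0.3 -0.2  4.8] grip 0.02343115241134645
n 1
[{"dx": 0.1, "dy": -0.1, "dz": -0.5, "wx": -0.01, "wy": 0.08, "wz": -0.0}]
```

servo_tool --motion '[{"dx": 0,"dy": 0,"dz": 0,"wx": 0,"wy": 0,"wz": 0,"grip": 0},{"dx": 0,"dy": 0,"dz": 0,"wx": 0,"wy": 0,"wz": 0,"grip": 40},{"dx": 0,"dy": 0,"dz": 0,"wx": 0,"wy": 0,"wz": 0,"grip": 75},{"dx": 0,"dy": 0,"dz": 0,"wx": 0,"wy": 0,"wz": 0,"grip": 75},{"dx": 0,"dy": 0,"dz": 0,"wx": 0,"wy": 0,"wz": 0,"grip": 75},{"dx": 0,"dy": 0,"dz": 0,"wx": 0,"wy": 0,"wz": 0,"grip": 75}]' --newtons 30

```text
time: 18.0
position: [0.5273, 0.0105, 0.1198]
eef_rot: [-0.023, 0.704, 0.023, 0.709]
wrist_force: [0.6, 0.3, -0.6]
grip_width: 0.0641
```

```bash
python3 plan.py; python3 s4.py 12
```

```text
t 18.0 pos [0.5273 0.0105 0.1198] zhead 3.74 x [ 0.007  0.001 -1.   ] F [ 0.6  0.3 -0.6] grip 0.06409521858835648
```

View pics/wrist12.png

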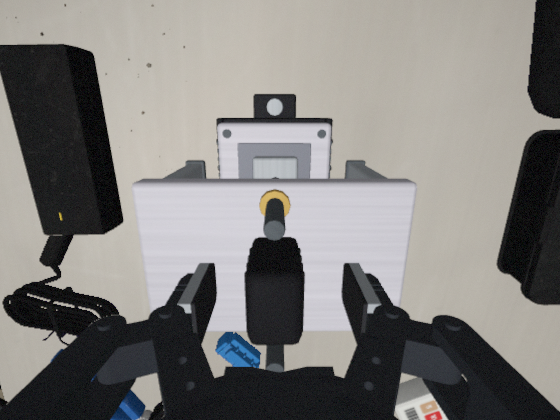

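View pics/sc12.png

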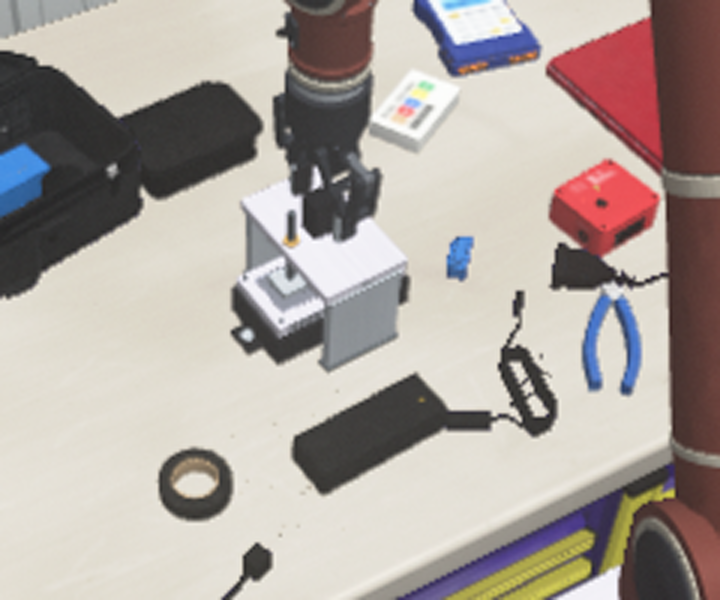

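servo_tool --motion '[{"dx": -10,"dy": 0,"dz": -2,"wx": 0,"wy": 0.3,"wz": 0,"grip": 75},{"dx": -20,"dy": 0,"dz": 0,"wx": 0,"wy": 0,"wz": 0,"grip": 75},{"dx": -30,"dy": 0,"dz": 0,"wx": 0,"wy": 0,"wz": 0,"grip": 75},{"dx": -35,"dy": 0,"dz": 0,"wx": 0,"wy": 0,"wz": 0,"grip": 75},{"dx": -35,"dy": -10,"dz": 0,"wx": 0,"wy": 0,"wz": 0,"grip": 75},{"dx": -30,"dy": -30,"dz": 0,"wx": 0,"wy": 0,"wz": 0,"grip": 75},{"dx": -15,"dy": -30,"dz": 0,"wx": 0,"wy": 0,"wz": 0,"grip": 75},{"dx": 0,"dy": -20,"dz": 0,"wx": 0,"wy": 0,"wz": 0,"grip": 75},{"dx": 0,"dy": 0,"dz": 0,"wx": 0,"wy": 0,"wz": 0,"grip": 75},{"dx": 0,"dy": 0,"dz": 0,"wx": 0,"wy": 0,"wz": 0,"grip": 75},{"dx": 0,"dy": 0,"dz": 0,"wx": 0,"wy": 0,"wz": 0,"grip": 75}]'

```text
time: 19.07
position: [0.5302, -0.0808, 0.3025]
eef_rot: [-0.025, 0.707, 0.025, 0.706]
wrist_force: [0.0, 0.6, -0.4]
grip_width: 0.0639
```

```bash
python3 plan.py; python3 s4.py 13
```

```text
t 19.07 pos [ 0.5302 -0.0808  0.3025] zhead 4.1 x [-0.002 -0.    -1.   ] F [ 0.   0.6 -0.4] grip 0.06391280211114317
```

View pics/wrist13.png

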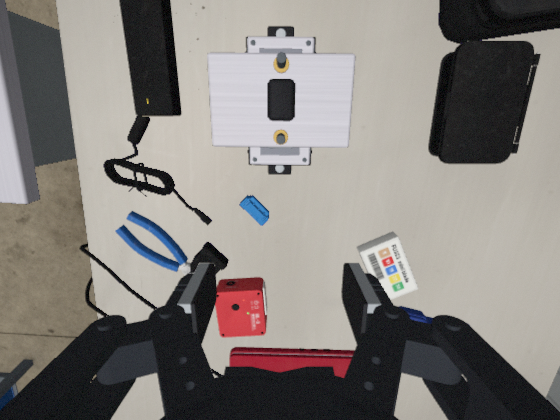

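View pics/sc13.png

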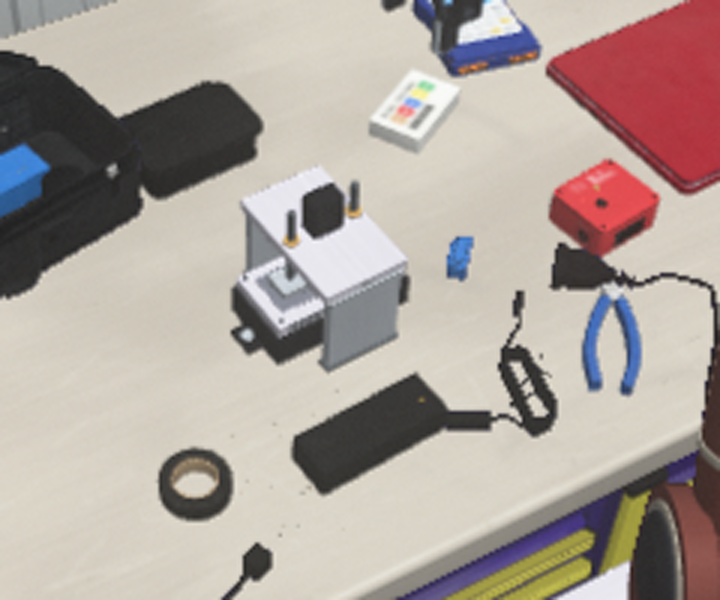

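View pics/tc13.png

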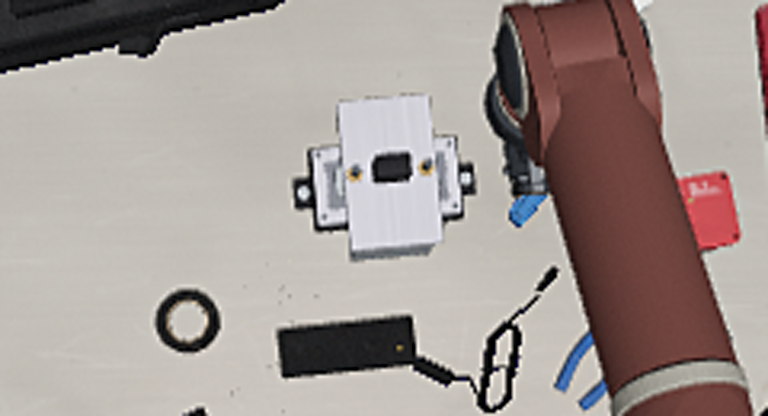

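```bash
cat > chk.py <<'E'
from h import *
import sys; sys.argv=sys.argv
exec(open("fitg2.py").read().split("obs=[]")[0])
c,K,E=corners("13",(195,52,365,150)); print(np.round(c,1).tolist())
P=np.array([atz(K,E,p,.111) for p in c]); e=P[[1,2,3,0]]-P
print("edges",np.round(np.linalg.norm(e,axis=1),4),"yaw",np.round([np.degrees(np.arctan2(e[0,1],e[0,0])),np.degrees(np.arctan2(-e[2,1],-e[2,0])),np.degrees(np.arctan2(e[3,1],e[3,0]))-90,np.degrees(np.arctan2(-e[1,1],-e[1,0]))-90],2),"gauge centre",np.round(P.mean(0),4))
d=np.load("wrist13.npz");img=d["img"]
cv2.imwrite("pics/w13c.png",cv2.resize(img[15:185,200:365],None,fx=3.5,fy=3.5,interpolation=cv2.INTER_CUBIC))
# predicted carrier points
o=np.array([.524,.0094]);y=np.radians(3.66);ex=np.array([np.cos(y),np.sin(y)]);ey=np.array([-np.sin(y),np.cos(y)])
vis=img.copy()
for (cx,cy) in [(-.039,.074),(.039,.074),(-.039,-.074),(.039,-.074)]:
    q=proj(K,E,[*(o+ex*cx+ey*cy),.052]); cv2.circle(vis,tuple(np.round(q).astype(int)),2,(0,0,255),-1)
cv2.imwrite("pics/w13v.png",cv2.resize(vis[15:185,200:365],None,fx=3.5,fy=3.5,interpolation=cv2.INTER_CUBIC))
d0=(P.mean(0)[:2]-o); print("gauge in carrier frame mm",np.round([d0@ex*1000,d0@ey*1000],1))
E
python3 chk.py
```

```text
[[287.6000061035156, 52.5], [355.3999938964844, 52.5], [348.20001220703125, 147.5], [287.3999938964844, 147.5]]
edges [0.0667 0.0918 0.0654 0.0918] yaw [4.15 4.16 4.51 3.72] gauge centre [0.5648 0.0122 0.111 ]
gauge in carrier frame mm [40.9  0.2]
```

View pics/w13v.png

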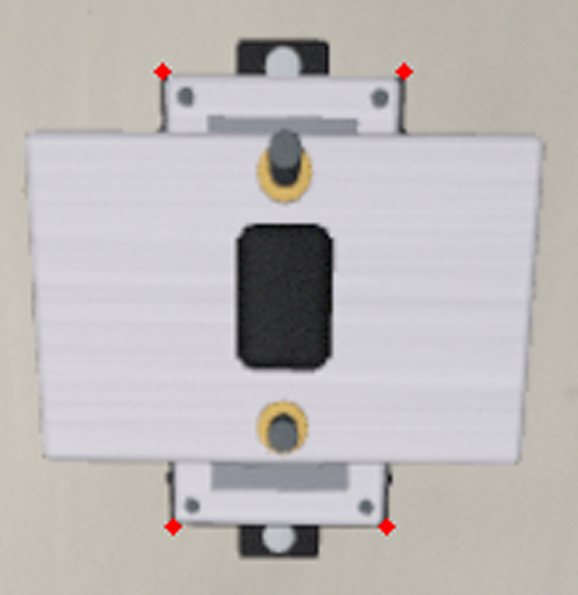

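```bash
cat > chk2.py <<'E'
from h import *
d=np.load("wrist13.npz");img,K,E=d["img"],d["K"],d["E"]
f=lambda p:(np.array(p)+.5)/3.5-.5+np.array([200,15])
pl=[(27,134),(544,138),(520,463),(43,460)]; sc=[(185,97),(379,97),(366,507),(192,506)]
P=np.array([atz(K,E,f(p),.111) for p in pl]);S=np.array([atz(K,E,f(p),.052) for p in sc])
for n,Q in(("plate",P),("screws",S)):
    e=Q[[1,2,3,0]]-Q; print(n,"edges",np.round(np.linalg.norm(e,axis=1),4),"yaw",np.round([np.degrees(np.arctan2(e[0,1],e[0,0])),np.degrees(np.arctan2(-e[2,1],-e[2,0])),np.degrees(np.arctan2(e[3,1],e[3,0]))-90,np.degrees(np.arctan2(-e[1,1],-e[1,0]))-90],2),"c",np.round(Q.mean(0),4))
r=[(290,175)]
# nuts at plate top: z .111 ; rod tops at .150
for p,z in(((285,177),.113),((282,426),.113),((286,143),.150),((284,432),.150)): print(p,np.round(atz(K,E,f(p),z),4))
E
python3 chk2.py
python3 - <<'E'
from h import *
a=cam("scene","scene14.png");b=cam("top","top14.png")
for l in ["red_adapter","tape_black","strip_pliers","fuse_box","notepad"]:
    print(l,[(n,np.round(m[0]["point"],1).tolist(),round(m[0]["p"],2)) for n in("scene","top") for m in [mark_of(n,l)] if m])
a0=cv2.imread("pics/scene0.png");b0=cv2.imread("pics/top0.png")
cv2.imwrite("pics/diff_scene.png",np.clip(cv2.absdiff(a0,a[0])*2,0,255)); cv2.imwrite("pics/diff_top.png",np.clip(cv2.absdiff(b0,b[0])*2,0,255))
E
```

```text
plate edges [0.1455 0.0898 0.1466 0.09  ] yaw [3.72 3.81 3.15 3.86] c [0.5247 0.0094 0.111 ]
screws edges [0.0636 0.1336 0.0637 0.1333] yaw [4.12 3.84 3.73 3.79] c [0.5239 0.0092 0.052 ]
(285, 177) [0.5226 0.0435 0.113 ]
(282, 426) [ 0.5268 -0.0248  0.113 ]
(286, 143) [0.5225 0.046  0.15  ]
(284, 432) [ 0.5272 -0.0239  0.15  ]
red_adapter [('scene', [403.1, 203.5], 0.89), ('top', [414.9, 228.8], 0.91)]
tape_black [('scene', [264.9, 295.8], 0.96), ('top', [259.5, 261.4], 0.55)]
strip_pliers [('scene', [400.0, 239.6], 0.93), ('top', [388.3, 264.7], 0.58)]
fuse_box [('scene', [335.1, 167.9], 0.77), ('top', [382.3, 162.8], 0.61)]
notepad [('scene', [152.0, 303.9], 0.66), ('top', [175.1, 225.7], 0.56)]
```

View pics/diff_scene.png

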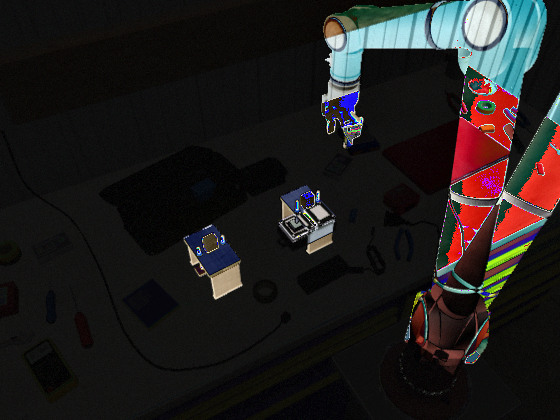

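```bash
python3 - <<'E'
from h import *
a=np.load("wrist4.npz");b=np.load("wrist13.npz"); f=lambda p:(np.array(p)+.5)/3.5-.5+np.array([200,15])
s4=[(245.6,41.6),(315,42.3),(309.3,185.1),(248.4,184.5)]; s13=[(185,97),(379,97),(366,507),(192,506)]
for p,q in zip(s4,s13):
    x,r=tri([(a["K"],a["E"],p),(b["K"],b["E"],f(q))]); print(np.round(x,4),np.round(r,4))
s=st(); print(round(s["time"],2),np.round(s["wrist_force"],1),np.round(s["joint_velocities"],3))
E
```

```text
[0.4871 0.0752 0.0445] [0.0002 0.0002]
[0.5512 0.0775 0.0543] [0.0002 0.0002]
[ 0.5604 -0.0557  0.0486] [0. 0.]
[ 0.496  -0.0603  0.0464] [0. 0.]
19.82 [-0.5  0.4 -0.5] [ 0.002 -0.002 -0.     0.001  0.    -0.002 -0.001]
```

View pics/diff_top.png

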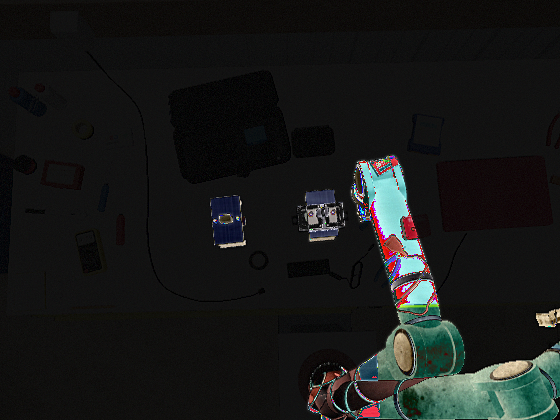

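```bash
python3 - <<'E'
from rig import bot, readout
print(bot.job_done()); print(round(readout.state()["time"],2))
E
```

```text
the job is handed in; nothing more can be done
None
the job is handed in; nothing more can be done
```

I pressed both units down to their stops, then set the bridge gauge astride the middle of the carrier and let go. The job was handed in at about 20 s of the 61 s; no verdict came back.

- **Units:** each gave way at about 7 N, then met a firm stop with the fingertips at 51.8 mm (wide) and 51.6 mm (narrow), against 52 mm for home. The stop force was 37 N on the wide unit and 50 N on the narrow one. The 50 N is above the 40 N given for the arm and gripper body, but only the shut fingertips were touching.
- **Gauge position:** its centre measured (524.7, 9.4) mm against the carrier's (523.9, 9.2) mm. That is under 1 mm off and square to within about 0.5°. The feet touched down at the same tool height as at pick-up, with a peak of about 5 N read.
- **After release:** the pictures show the gauge standing upright with its foot bar across both units. The arm is clear, about 0.3 m up. Before-and-after pictures show no change except the arm, the gauge and the units; the arm hid part of the right side of the bench.
- **Less certain checks:** measured from two wrist views, the unit tops came out at 44–54 mm, which fits home but is rough. Gauge height measured 109 mm against the stated 111 mm. My automatic outline of the plate failed on the last picture, so I read its corners by eye.

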